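# Set the length stop on the cut-off fence

### The arm

A 6-joint arm with a two-finger parallel gripper is mounted at the origin on the work surface. World frame = base frame: x ahead of the robot, y to its left, z up, the work surface at z = 0. Lengths are in m, angles in rad, forces in N, time in s.
With the tool pointing down it reaches from about 0.425 to 0.95 m from the base axis. Payload 3.5 kg.
Tool frame: the origin (TCP) lies between the finger pads; the fingertips stand 25 mm ahead of it and the grasp point (between the pads) lies 6 mm ahead of it (ctrl.finger_overhang is the distance from the TCP to the fingertips, in m); x points along the fingers, y is the direction in which the jaws open and shut, and the axes are right-handed (so a half turn about x gives the same grasp; the last joint's range is limited). The gripper opens to 85 mm and grips with 20 to 120 N. Pads are 22 mm wide; open, the fingers measure 114 mm over their backs; the gripper's body (76 mm by 85 mm) begins 54 mm behind the grasp point. The pads swing forward as they close: fully open they stand 13 mm farther back than shut.
Start: joints at [-1.331, 0.286, 1.577, -0, 1.279, -0.15], TCP at [0.257, -0.624, 0.256] pointing down, gripper open.
Joint ranges: [-2.77, 2.77], [-0.9, 2.22], [0.21, 2.48], [-1.53, 4.67], [0.24, 2.81], [-2.84, 2.84]. Speed limits (rad/s): [2.79, 2.79, 3.14, 3.14, 3.14, 3.14].

### API

Orientations are given as a unit quaternion [x, y, z, w].
In Python, from plant import ctrl gives the robot as it stands.
- The arm moves only by the tool play_rows, never from a script. Its argument "targets" is a list of rows, each an object with "delta_pos": the shift along the world's x, y, z normalised to -1 to 1, where 1 is 1000 mm, a list of three; "delta_rot": the turn, a rotation vector about the world's x, y, z normalised to -1 to 1, where 1 is pi rad, a list of three; "claw": the finger opening in mm, from 0 to 85.4. In form: [{"delta_pos": [tx, ty, tz], "delta_rot": [wx, wy, wz], "claw": claw}, ...]. A call has 1 to 20 rows; each row is the pose to reach, as a shift and turn from the pose measured when the call began, turning the shorter way round; what a row does not reach only later rows make up. A row lasts 1/12 s, in which the tool goes at most 41.7 mm and 7.16 degrees, less where a joint would pass 70% of its speed; a pose out of reach is approached as far as the arm can. A call with a number of a shift or a turn outside -1 to 1 is refused whole. A call with a gripper value outside its range is refused whole. The fingers move at their own pace and stop on an object; "newtons" is the grip in N (left out, the last holds). Time passes only in rows, so rows that repeat a pose let the fingers close. It gives the time, the measured TCP pose, the force and the opening at its end, in the units of the state.
- ctrl.get_state(): the state, without advancing time (a new reading comes with each control period).
- ctrl.read_camera(name): name is "scene" or "top" or "wrist"; returns the picture (420x560x3 uint8, blue, green, red); there is no depth.
- ctrl.calibration(name): a dict with "fx", "fy", "cx", "cy" (pixels), "camera_from_world" (4x4, takes a point from world to camera coordinates). Camera axes: x right, y down, z forward; pixel columns grow to the right and rows downward; lengths in m; the calibration is good to about 2 mm. A picture is of the moment at which its call begins: read the wrist's pose just before it. calibration takes no time and is no camera call; for the wrist camera it gives the pose at the moment of the call.
- ctrl.sign_off(): hands the job in, once; it reports no verdict.
The state is a dict: "time": time; "qpos": joint angles; "dq": joint speeds; "joint_efforts": joint torques, N m; "eef_pos": TCP position; "tcp_rot": TCP orientation; "contact_force": force on the tool from outside, world axes, zero at the start; "wrist_torque": the same for the moment, N m; "opening": opening from 0.0 (shut) to 1.0 (fully open).
Only numpy, scipy, OpenCV 4.12 (cv2) and the standard library are available. Lean on these libraries where they do the work, as an engineer would, in place of code of your own. Each camera call takes 0.05 s, during which the arm holds its last target. There are 200 camera calls.

### The job

Fit the blue stop carriage to the cut-off fence: slide it onto the dovetail rail from the rail's open end without forcing it, and run it along until its front jaw just touches the end of the wooden workpiece, gently. Holding the jaw lightly against the wood, tighten its red knob clockwise, firmly but not with all your strength, so that the carriage ends up clamped with its jaw still touching the workpiece, and leave everything else on the bench where it is.

Things in the scene. Friction and masses are not known exactly. Their poses are not given: they have to be found in the camera images.
- fence: cut-off fence fixed to the bench: plywood board 225 x 430 x 18 mm, on it an aluminium wall 32 mm thick, on that a dark steel dovetail rail. Origin on the bench under the rail's centre line; z up, y along the rail towards its open end, -x the work side. Heights above the bench: wall top 42, dovetail top 58 mm. The rail runs from y = -164 to +130 mm, the board to y = 155, x = -146 to +80 mm
- rail_end (a point): centre of the dovetail's flat top at the open end of the rail; axes as the fence (y points out along the rail). Dovetail 32 mm wide at the top, 16 mm at the foot of its 45-degree flanks 8 mm lower, on a narrower stem. Its last 14 mm are chamfered: the top narrows to 27 mm and drops 1.2 mm
- hold_down (a point): top of the red-handled hold-down on the work side that clamps the workpiece, 102 mm above the bench, 112 to 50 mm from the rail's centre line. Behind it, 64 mm farther from the rail's open end, stand two green saw guides 123 mm high. Keep clear of these
- workpiece: light wood stick 42 x 40 (high) x 250 mm, fixed by the hold-down on the board, along the work side of the fence wall. Origin: on the board, at the fence, on the end that faces the rail's open end; axes as the fence: that end face is its plane y = 0, the wood lies at negative y. Where it ends along the fence varies
- workpiece_end (a point): the point of the workpiece's end face that the carriage's front jaw meets, 50 mm above the bench; axes as the fence (y points out of the end face)
- carriage: blue metal stop carriage, loose, 0.4 to 0.7 kg, with a dovetail groove along its underside, on which it stands. Origin on the groove's centre line, half-way along, at the underside. 60 mm long along the groove (y); across from x = -36 (front jaw, work side) to +62 mm (clamp side); plate top 28 mm up. On the rail its axes are parallel to the fence's, underside 44 mm above the bench
- carriage_grip (a point): middle of the black hand grip on the carriage, where to take it: 22 (x) by 32 (y) by 34 mm high, 28 to 62 mm above the underside. This point is 49 mm above the underside, 10 mm from the groove's centre line towards -x; axes as the carriage. Take it across its 32 mm, fingers closing along y: that side is free; the red knob stands 54 mm away in +x
- groove (a point): centre of the roof of the carriage's groove, 14 mm above its underside, axes as the carriage; on the rail it rests on the dovetail's top, oiled metal (friction about 0.1). With the knob backed off the centred groove has 1.2 mm of play towards +x and 0.6 to 3 mm towards -x; its undercut flanks let it go on only from the rail's end
- stop_face (a point): the middle of the front jaw's flat end face (-y end of the carriage), the face that meets the workpiece: 30 mm from the carriage's middle, 27 mm to -x of the groove's centre line, 7 mm above the underside; axes as the carriage
- knob_grip (a point): red wing knob of the clamp: bar 36 x 12 mm thick, 44.5 to 70.5 mm above the carriage's underside; this point is on its vertical axis, 57.5 mm above the underside, 44 mm to +x of the groove's centre line; x lies along the bar. Clockwise from above tightens. The first 0.8 rad are always slack, turning against 0.09 N m of friction; once the shoe bears, the torque climbs by 0.1 to 0.3 N m per radian
- clamp_shoe: steel shoe under the clamp side of the carriage, 44 mm long, half hidden; the knob draws it up 2.2 mm per radian under the dovetail's flank. Its pad is worn by an unknown amount, so it bears after 0.9 to 2.1 rad. Firm is 30 to 130 N on the rail: 0.14 to 0.29 N m at the knob while turning; held still, friction can take 0.09 N m off the reading. It stays as left. Origin 4.6 mm under the carriage's when backed off
- try_square: carpenter's try square, dark wood stock 110 mm long and 18 mm high, steel blade 150 mm; origin under the stock
- pencil: flat red carpenter's pencil, 160 x 14 x 7 mm; origin under its middle
- tape_measure: yellow and black tape measure, 62 x 30 x 58 mm high; origin under its middle
- masking_tape: roll of cream masking tape lying flat, 110 mm across, 25 mm high; origin under its middle
- offcut_a: light wood offcut lying on the fence's board in front of the fence, 42 x 75 x 40 mm high; origin under its middle
- offcut_b: light wood offcut on the bench, 42 x 52 x 40 mm high; origin under its middle
- glue_bottle: white glue bottle with yellow label and orange cap, 64 mm across, 170 mm high; origin under its middle

How it is judged:
By the outcome, as a careful person would: the job done as asked, in the order asked, and still so for the second after the job is handed in, with the robot touching nothing.
It also fails if it takes over 72 s, if anything falls off the work surface, if the arm or the gripper's body presses on something with over 40 N, if the wrist force passes 120 N, or if a joint passes its speed limit or range.

## Working session

There is one attempt and no reset: what is moved stays moved. The work goes in short steps, Python scripts to look and compute and a tool call to move; the robot and the scene stay as the last step left them, time stands still between calls to the robot, and variables do not carry over. Pictures are saved under pics/ and viewed, about 8 in all and at most 12, crops included, and the job is handed in when it is done.

Besides the shell and the picture viewer there is one more tool, called after ">>>" as name(argument=value, ...) on one line, values as JSON. play_rows: Moves the arm, as the interface text tells. Its arguments: {"type":"object","properties":{"targets":{"type":"array"},"newtons":{"type":"number"}},"required":["targets"]}

```bash
mkdir -p pics; ls; python3 - <<'E'
from plant import ctrl
import cv2,numpy as np
s=ctrl.get_state();print(s)
a=ctrl.read_camera("scene");b=ctrl.read_camera("top")
cv2.imwrite("pics/scene0.png",a);cv2.imwrite("pics/top0.png",b)
for n in("scene","top"):
    c=ctrl.calibration(n);print(n,c)
E
```

```text
pics
{'time': 0.0, 'qpos': array([-1.33102107e+00,  2.87175748e-01,  1.57820454e+00, -1.64462099e-05,
        1.27859988e+00, -1.50005663e-01]), 'dq': array([ 0.00064668, -0.00059778,  0.00080256, -0.00065047, -0.00089308,
       -0.00052055]), 'joint_efforts': array([-8.47590900e-05, -4.05982769e+01, -2.92624515e+01, -1.44698020e-04,
        5.83354573e-03, -9.81108826e-06]), 'eef_pos': array([ 0.25636434, -0.62376176,  0.25492548]), 'tcp_rot': array([-0.69367621, -0.13778221,  0.69376308, -0.13609618]), 'contact_force': array([ 0.12833676,  0.10888503, -0.58798261]), 'wrist_torque': array([-0.02638574,  0.00636904,  0.00790741]), 'opening': 0.9991468807197343}
scene {'fx': 479.511827258428, 'fy': 479.511827258428, 'cx': 280.0216380387985, 'cy': 208.98434639046147, 'camera_from_world': array([[ 0.76361439,  0.64545757,  0.01666103, -0.3827951 ],
       [ 0.36941387, -0.41558395, -0.83115785, -0.12348986],
       [-0.52955307,  0.64083891, -0.55578687,  1.67158737],
       [ 0.        ,  0.        ,  0.        ,  1.        ]])}
top {'fx': 404.2437403457033, 'fy': 404.2437403457033, 'cx': 277.1193563738768, 'cy': 203.59754246002154, 'camera_from_world': array([[-0.01857283, -0.99981271,  0.00543982,  0.01996016],
       [-0.99880322,  0.01830732, -0.04535375,  0.4991813 ],
       [ 0.04524567, -0.00627566, -0.99895618,  1.38625852],
       [ 0.        ,  0.        ,  0.        ,  1.        ]])}
```

View pics/scene0.png

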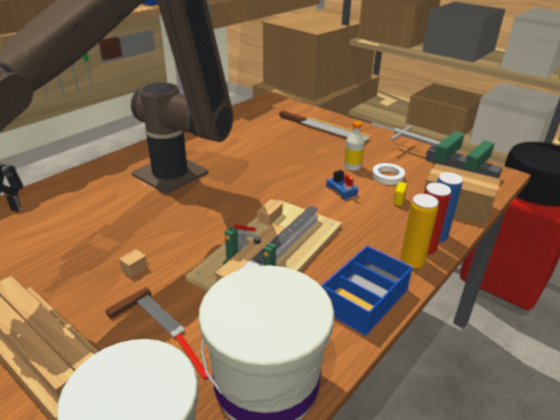

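View pics/top0.png

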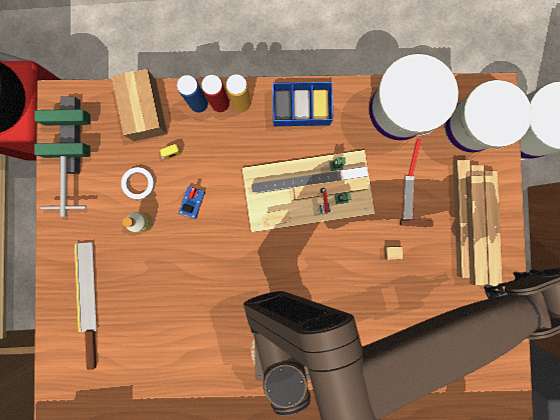

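```bash
cat > h.py <<'E'
import numpy as np,cv2
from plant import ctrl
from scipy.spatial.transform import Rotation as R
def ray(c,u,v):
    M=np.array(c["camera_from_world"]);d=M[:3,:3].T@np.array([(u-c["cx"])/c["fx"],(v-c["cy"])/c["fy"],1.]);o=-M[:3,:3].T@M[:3,3];return o,d
def onz(c,u,v,z):
    o,d=ray(c,u,v);return o+d*(z-o[2])/d[2]
def proj(c,p):
    M=np.array(c["camera_from_world"]);q=M[:3,:3]@np.asarray(p)+M[:3,3];return np.array([c["fx"]*q[0]/q[2]+c["cx"],c["fy"]*q[1]/q[2]+c["cy"]])
E
python3 - <<'E'
from h import *
np.set_printoptions(precision=4,suppress=True)
c=ctrl.calibration("top")
print("carr",onz(c,192,200,.03),"railopen",onz(c,253,187,.058),"rail far",onz(c,340,173,.058))
s=ctrl.get_state();w=ctrl.calibration("wrist");M=w["camera_from_world"]
Rt=R.from_quat(s["tcp_rot"]).as_matrix();cam=-M[:3,:3].T@M[:3,3]
print("cam in tool",Rt.T@(cam-s["eef_pos"]),"axes\n",Rt.T@M[:3,:3].T, w["fx"],w["cx"],w["cy"]);print(Rt)
b=cv2.imread("pics/top0.png")
x=cv2.resize(b[120:250,110:390],None,fx=2.8,fy=2.8,interpolation=cv2.INTER_CUBIC);cv2.imwrite("pics/c1.png",x)
E
```

```text
carr [0.5162 0.3007 0.03  ] railopen [0.5544 0.0907 0.058 ] rail far [ 0.5962 -0.2019  0.058 ]
cam in tool [-0.1176 -0.0012 -0.0711] axes
 [[-0.0012 -0.2785  0.9604]
 [ 1.      0.0014  0.0016]
 [-0.0018  0.9604  0.2785]] 301.6013444495959 281.2831083125211 207.08040742499767
[[-0.0005  0.3799 -0.925 ]
 [ 0.002  -0.925  -0.3799]
 [-1.     -0.0021 -0.0003]]
```

View pics/c1.png

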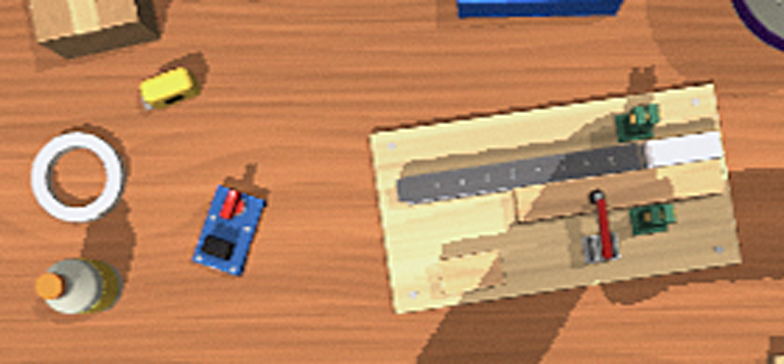

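>>> play_rows(targets=[{"delta_pos": [0.03, 0.028, 0.002], "delta_rot": [0, 0, 0.04], "claw": 85}, {"delta_pos": [0.06, 0.056, 0.004], "delta_rot": [0, 0, 0.08], "claw": 60}, {"delta_pos": [0.09, 0.085, 0.006], "delta_rot": [0, 0, 0.12], "claw": 60}, {"delta_pos": [0.12, 0.113, 0.008], "delta_rot": [0, 0, 0.16], "claw": 60}, {"delta_pos": [0.15, 0.14, 0.01], "delta_rot": [0, 0, 0.2], "claw": 60}, {"delta_pos": [0.18, 0.17, 0.012], "delta_rot": [0, 0, 0.24], "claw": 60}, {"delta_pos": [0.21, 0.198, 0.014], "delta_rot": [0, 0, 0.28], "claw": 60}, {"delta_pos": [0.24, 0.226, 0.016], "delta_rot": [0, 0, 0.32], "claw": 60}, {"delta_pos": [0.27, 0.254, 0.018], "delta_rot": [0, 0, 0.36], "claw": 60}, {"delta_pos": [0.3, 0.283, 0.02], "delta_rot": [0, 0, 0.4], "claw": 60}, {"delta_pos": [0.32, 0.32, 0.02], "delta_rot": [0, 0, 0.44], "claw": 60}, {"delta_pos": [0.335, 0.355, 0.02], "delta_rot": [0, 0, 0.48], "claw": 60}, {"delta_pos": [0.344, 0.395, 0.02], "delta_rot": [0, 0, 0.52], "claw": 60}, {"delta_pos": [0.344, 0.435, 0.02], "delta_rot": [0, 0, 0.56], "claw": 60}, {"delta_pos": [0.344, 0.475, 0.02], "delta_rot": [0, 0, 0.6], "claw": 60}, {"delta_pos": [0.344, 0.515, 0.02], "delta_rot": [0, 0, 0.64], "claw": 60}, {"delta_pos": [0.344, 0.555, 0.02], "delta_rot": [0, 0, 0.68], "claw": 60}, {"delta_pos": [0.344, 0.595, 0.02], "delta_rot": [0, 0, 0.72], "claw": 60}, {"delta_pos": [0.334, 0.635, 0.02], "delta_rot": [0, 0, 0.76], "claw": 60}, {"delta_pos": [0.324, 0.67, 0.02], "delta_rot": [0, 0, 0.781], "claw": 60}])

```text
time: 1.77
eef_pos: [0.5796, 0.0486, 0.2744]
tcp_rot: [0.102, 0.7, -0.103, 0.699]
contact_force: [1.3, -0.5, 0.4]
opening: 0.705
```

```bash
python3 - <<'E'
from h import *
import pickle
c=ctrl.calibration("wrist");a=ctrl.read_camera("wrist");cv2.imwrite("pics/w1.png",a);pickle.dump(c,open("w1.pkl","wb"))
s=ctrl.get_state();print(s["qpos"],s["eef_pos"],R.from_quat(s["tcp_rot"]).as_matrix().round(3))
E
```

```text
[-0.0827143   0.06662092  1.79454293  0.00285096  1.28455731 -1.36796362] [0.57763619 0.05397367 0.2743731 ] [[-0.004  0.282  0.959]
 [ 0.003  0.959 -0.282]
 [-1.     0.002 -0.005]]
```

View pics/w1.png

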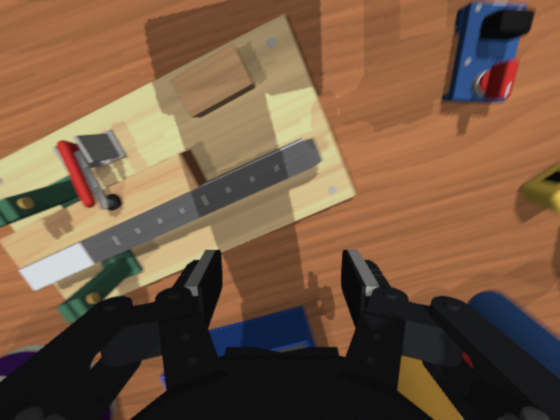

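>>> play_rows(targets=[{"delta_pos": [-0.01, 0.035, -0.005], "delta_rot": [0, 0, 0], "claw": 60}, {"delta_pos": [-0.02, 0.075, -0.015], "delta_rot": [0, 0, 0], "claw": 60}, {"delta_pos": [-0.03, 0.115, -0.03], "delta_rot": [0, 0, 0], "claw": 60}, {"delta_pos": [-0.04, 0.15, -0.04], "delta_rot": [0, 0, 0], "claw": 60}, {"delta_pos": [-0.05, 0.185, -0.05], "delta_rot": [0, 0, 0], "claw": 60}, {"delta_pos": [-0.06, 0.22, -0.06], "delta_rot": [0, 0, 0], "claw": 60}, {"delta_pos": [-0.075, 0.255, -0.07], "delta_rot": [0, 0, 0], "claw": 60}, {"delta_pos": [-0.075, 0.255, -0.07], "delta_rot": [0, 0, 0], "claw": 60}, {"delta_pos": [-0.075, 0.255, -0.07], "delta_rot": [0, 0, 0], "claw": 60}])

```text
time: 2.57
eef_pos: [0.501, 0.3102, 0.2028]
tcp_rot: [0.1, 0.702, -0.099, 0.698]
contact_force: [0.4, -0.7, -0.9]
opening: 0.702
```

```bash
python3 - <<'E'
from h import *
import pickle
c=ctrl.calibration("wrist");a=ctrl.read_camera("wrist");cv2.imwrite("pics/w2.png",a);pickle.dump(c,open("w2.pkl","wb"))
cv2.imwrite("pics/w2c.png",cv2.resize(a[60:300,150:430],None,fx=2.4,fy=2.4,interpolation=cv2.INTER_CUBIC))
s=ctrl.get_state();print(s["eef_pos"],R.from_quat(s["tcp_rot"]).as_matrix().round(3),ctrl.finger_overhang)
E
```

```text
[0.50209475 0.30919571 0.20365527] [[-0.005  0.281  0.96 ]
 [ 0.002  0.96  -0.281]
 [-1.     0.001 -0.005]] 0.025
```

View pics/w2c.png

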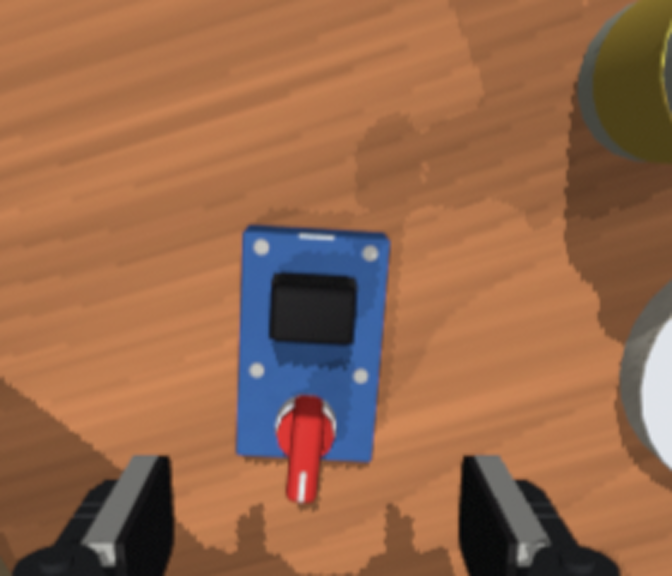

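```bash
python3 - <<'E'
from h import *
import pickle
np.set_printoptions(precision=4,suppress=True)
c=pickle.load(open("w2.pkl","rb"))
f=lambda u,v,z:onz(c,150+u/2.4,60+v/2.4,z)[:2]
P=[f(*p,.028) for p in[(248,228),(388,236),(371,463),(238,455)]]
G=[f(*p,.062) for p in[(271,288),(355,290),(353,345),(270,342)]]
for n,Q in(("plate",P),("grip",G)):
    e=[Q[(i+1)%4]-Q[i] for i in range(4)]
    print(n,np.array(Q),np.mean(Q,0),[round(np.linalg.norm(k),4) for k in e],[round(np.degrees(np.arctan2(k[1],k[0])),1) for k in e])
print("knob tip",f(302,495,.0705),"knob hub",f(306,430,.05))
# fence from w1
c=pickle.load(open("w1.pkl","rb"))
a=cv2.imread("pics/w1.png")
for n,p,z in(("board near",(355,195),.018),("board L",(285,15),.018),("rail e1",(309,139),.0568),("rail e2",(322,162),.0568),("wp",(184,151),.058)):print(n,onz(c,*p,z))
cv2.imwrite("pics/w1c.png",cv2.resize(a[100:290,0:370],None,fx=2.1,fy=2.1,interpolation=cv2.INTER_CUBIC))
E
```

```text
plate [[0.4559 0.2962]
 [0.4746 0.3493]
 [0.5685 0.3173]
 [0.5487 0.2623]] [0.5119 0.3063] [np.float64(0.0563), np.float64(0.0993), np.float64(0.0585), np.float64(0.0988)] [np.float64(70.7), np.float64(-18.9), np.float64(-109.8), np.float64(159.9)]
grip [[0.4762 0.3018]
 [0.4854 0.3308]
 [0.5051 0.3247]
 [0.4955 0.2954]] [0.4905 0.3132] [np.float64(0.0305), np.float64(0.0207), np.float64(0.0308), np.float64(0.0203)] [np.float64(72.5), np.float64(-17.3), np.float64(-108.2), np.float64(161.9)]
knob tip [0.5545 0.2906] knob hub [0.5373 0.2969]
board near [0.6268 0.1331 0.018 ]
board L [0.4076 0.1047 0.018 ]
rail e1 [0.5395 0.0926 0.0568]
rail e2 [0.5676 0.0999 0.0568]
wp [ 0.5126 -0.042   0.058 ]
```

View pics/w1c.png

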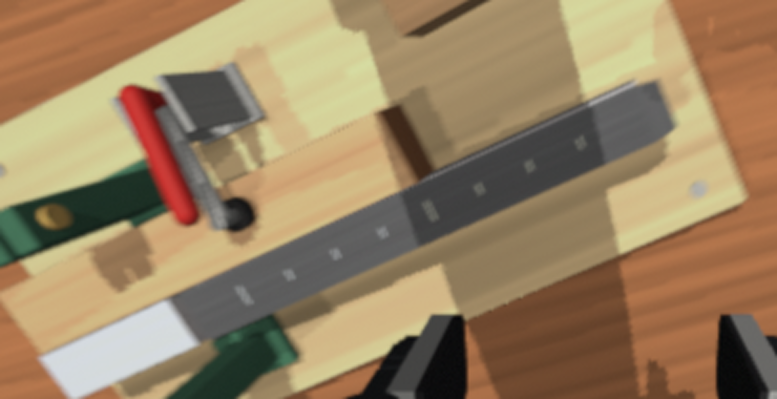

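>>> play_rows(targets=[{"delta_pos": [-0.006, 0.002, -0.02], "delta_rot": [0, 0, -0.013], "claw": 60}, {"delta_pos": [-0.012, 0.004, -0.05], "delta_rot": [0, 0, -0.013], "claw": 60}, {"delta_pos": [-0.012, 0.004, -0.08], "delta_rot": [0, 0, -0.013], "claw": 60}, {"delta_pos": [-0.012, 0.004, -0.105], "delta_rot": [0, 0, -0.013], "claw": 60}, {"delta_pos": [-0.012, 0.004, -0.125], "delta_rot": [0, 0, -0.013], "claw": 60}, {"delta_pos": [-0.012, 0.004, -0.14], "delta_rot": [0, 0, -0.013], "claw": 60}, {"delta_pos": [-0.012, 0.004, -0.146], "delta_rot": [0, 0, -0.013], "claw": 60}, {"delta_pos": [-0.012, 0.004, -0.147], "delta_rot": [0, 0, -0.013], "claw": 60}, {"delta_pos": [-0.012, 0.004, -0.147], "delta_rot": [0, 0, -0.013], "claw": 60}], newtons=60)

```text
time: 3.37
eef_pos: [0.4911, 0.3125, 0.0572]
tcp_rot: [0.116, 0.699, -0.115, 0.696]
contact_force: [0.8, -0.7, 0.2]
opening: 0.7
```

```bash
python3 - <<'E'
from h import *
s=ctrl.get_state();print(s["eef_pos"],s["contact_force"],s["wrist_torque"],R.from_quat(s["tcp_rot"]).as_matrix().round(4))
E
```

```text
[0.49111597 0.3124644  0.05724855] [ 0.80760406 -0.70185832  0.15546247] [-0.02809977 -0.06880467 -0.04177379] [[-0.0041  0.3214  0.9469]
 [ 0.0025  0.9469 -0.3214]
 [-1.      0.0011 -0.0047]]
```

>>> play_rows(targets=[{"delta_pos": [0, 0, -0.001], "delta_rot": [0, 0, 0], "claw": 26}, {"delta_pos": [0, 0, -0.001], "delta_rot": [0, 0, 0], "claw": 26}, {"delta_pos": [0, 0, -0.001], "delta_rot": [0, 0, 0], "claw": 26}, {"delta_pos": [0, 0, -0.001], "delta_rot": [0, 0, 0], "claw": 26}, {"delta_pos": [0, 0, -0.001], "delta_rot": [0, 0, 0], "claw": 26}, {"delta_pos": [0, 0, -0.001], "delta_rot": [0, 0, 0], "claw": 26}])

```text
time: 3.87
eef_pos: [0.4924, 0.3127, 0.0581]
tcp_rot: [0.116, 0.698, -0.114, 0.697]
contact_force: [0.0, -1.2, 5.6]
opening: 0.364
```

```bash
python3 - <<'E'
from h import *
s=ctrl.get_state();print(s["time"],s["opening"]*85.4,s["eef_pos"],s["contact_force"],s["wrist_torque"],R.from_quat(s["tcp_rot"]).as_matrix().round(4))
E
```

```text
3.8667 31.05468529227679 [0.49242128 0.31269757 0.05808642] [ 0.00761311 -1.21081405  5.63547655] [-0.39679286  0.03511638 -0.07471553] [[-0.0012  0.3212  0.947 ]
 [ 0.0029  0.947  -0.3212]
 [-1.      0.0024 -0.002 ]]
```

>>> play_rows(targets=[{"delta_pos": [0, 0, 0.01], "delta_rot": [0, 0, 0], "claw": 26}, {"delta_pos": [0, 0, 0.035], "delta_rot": [0, 0, 0], "claw": 26}, {"delta_pos": [0, 0, 0.065], "delta_rot": [0, 0, 0.02], "claw": 26}, {"delta_pos": [0.008, -0.02, 0.09], "delta_rot": [0, 0, 0.05], "claw": 26}, {"delta_pos": [0.017, -0.045, 0.11], "delta_rot": [0, 0, 0.08], "claw": 26}, {"delta_pos": [0.025, -0.07, 0.112], "delta_rot": [0, 0, 0.11], "claw": 26}, {"delta_pos": [0.031, -0.09, 0.112], "delta_rot": [0, 0, 0.135], "claw": 26}, {"delta_pos": [0.034, -0.098, 0.112], "delta_rot": [0, 0, 0.146], "claw": 26}, {"delta_pos": [0.034, -0.098, 0.112], "delta_rot": [0, 0, 0.146], "claw": 26}, {"delta_pos": [0.034, -0.098, 0.112], "delta_rot": [0, 0, 0.146], "claw": 26}, {"delta_pos": [0.034, -0.098, 0.112], "delta_rot": [0, 0, 0.146], "claw": 26}])

```text
time: 4.78
eef_pos: [0.5252, 0.2152, 0.1689]
tcp_rot: [-0.045, 0.707, 0.047, 0.704]
contact_force: [0.7, 0.5, -5.8]
opening: 0.367
```

```bash
python3 - <<'E'
from h import *
import pickle
ctrl.read_camera("wrist")
s=ctrl.get_state();c=ctrl.calibration("wrist");a=ctrl.read_camera("wrist");cv2.imwrite("pics/w3.png",a);pickle.dump((c,s),open("w3.pkl","wb"))
print(s["opening"],s["eef_pos"],s["dq"].round(4),s["contact_force"],s["wrist_torque"],R.from_quat(s["tcp_rot"]).as_matrix().round(4))
cv2.imwrite("pics/w3c.png",cv2.resize(a[20:300,60:430],None,fx=2.1,fy=2.1,interpolation=cv2.INTER_CUBIC))
E
```

```text
0.35892705967998295 [0.52536679 0.21544312 0.16918275] [ 0.0042 -0.0009 -0.0085 -0.0031 -0.0021 -0.0032] [-0.48741659 -0.01437484 -6.16416811] [ 0.00384496  0.06614527 -0.02768068] [[-0.0044 -0.1315  0.9913]
 [ 0.0022  0.9913  0.1315]
 [-1.      0.0027 -0.0041]]
```

View pics/w3c.png

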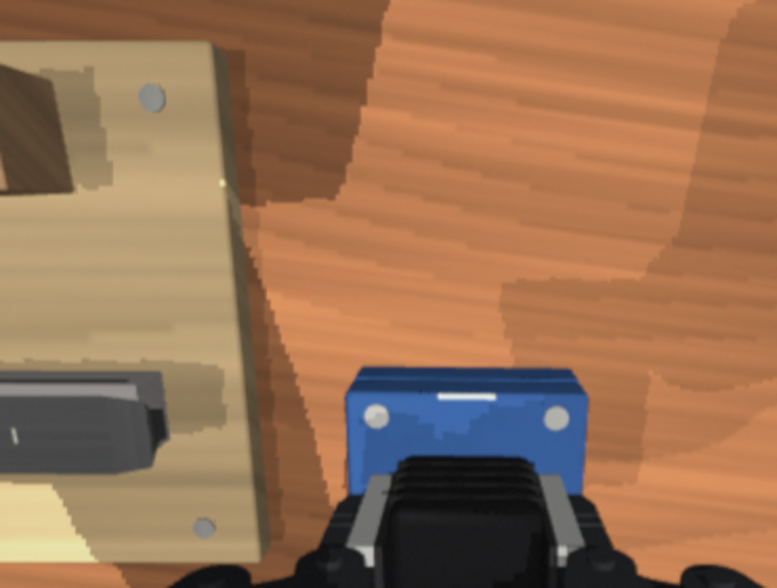

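```bash
python3 - <<'E'
from h import *
import pickle
np.set_printoptions(precision=4,suppress=True)
c,s=pickle.load(open("w3.pkl","rb"))
f=lambda u,v,z:onz(c,60+u/2.1,20+v/2.1,z)
M=c["camera_from_world"];print("cam",-M[:3,:3].T@M[:3,3])
T=s["eef_pos"];yaw=np.arctan2(.1315,.9913);X=np.array([np.cos(yaw),np.sin(yaw)]);Y=np.array([-X[1],X[0]])
def sh(n,u,v,z):
    p=f(u,v,z)[:2]-T[:2];print(n,"rel TCP in tool-yaw frame mm",(p@X*1e3).round(1),(p@Y*1e3).round(1),"world",f(u,v,z)[:2])
for n,u,v in(("railA0",0,396),("railA1",125,397.5),("railB0",0,473),("railB1",118,473)):sh(n,u,v,.058)
sh("end1",147,403,.0568);sh("end2",153,466,.0568)
sh("boardcorner-",211,42,.018);sh("board+",264-3,562,.018)
for z in(.136,.139,.142):
  sh("plate-L",347,394,z);sh("plate-R",587,394,z)
g=a=cv2.cvtColor(cv2.imread("pics/w3.png"),cv2.COLOR_BGR2GRAY)
for u in(70,90,110):print(u,[(v,int(g[v,u])) for v in range(194,252,1) if abs(int(g[v+1,u])-int(g[v-1,u]))>18])
E
```

```text
cam [0.4557 0.2071 0.2871]
railA0 rel TCP in tool-yaw frame mm -3.3 -173.5 world [0.545  0.0431]
railA1 rel TCP in tool-yaw frame mm -2.7 -126.6 world [0.5393 0.0896]
railB0 rel TCP in tool-yaw frame mm 28.0 -179.7 world [0.5768 0.041 ]
railB1 rel TCP in tool-yaw frame mm 28.0 -133.8 world [0.5707 0.0865]
end1 rel TCP in tool-yaw frame mm -0.2 -119.2 world [0.5408 0.0972]
end2 rel TCP in tool-yaw frame mm 25.5 -120.4 world [0.5665 0.0995]
boardcorner- rel TCP in tool-yaw frame mm -132.3 -95.5 world [0.4068 0.1034]
board+ rel TCP in tool-yaw frame mm 90.9 -95.8 world [0.6281 0.1325]
plate-L rel TCP in tool-yaw frame mm -26.7 -28.0 world [0.5026 0.1842]
plate-R rel TCP in tool-yaw frame mm -26.7 31.6 world [0.4947 0.2432]
plate-L rel TCP in tool-yaw frame mm -27.5 -27.4 world [0.5017 0.1847]
plate-R rel TCP in tool-yaw frame mm -27.6 31.0 world [0.4939 0.2425]
plate-L rel TCP in tool-yaw frame mm -28.4 -26.8 world [0.5008 0.1851]
plate-R rel TCP in tool-yaw frame mm -28.5 30.4 world [0.4932 0.2418]
70 [(195, 130), (196, 111), (197, 90), (200, 72), (201, 59), (202, 92), (203, 127), (207, 136), (208, 110), (209, 81), (244, 76), (245, 98), (246, 122), (249, 137), (250, 168), (251, 200)]
90 [(195, 135), (196, 119), (197, 91), (200, 72), (201, 59), (202, 91), (203, 126), (204, 143), (207, 137), (208, 111), (209, 81), (244, 74), (245, 91), (246, 117)]
110 [(195, 136), (196, 119), (197, 92), (200, 72), (202, 89), (203, 124), (204, 142), (207, 145), (208, 125), (209, 84), (245, 90), (246, 117)]
```

>>> play_rows(targets=[{"delta_pos": [0.002, -0.01, -0.005], "delta_rot": [0, 0, 0], "claw": 26}, {"delta_pos": [0.005, -0.025, -0.02], "delta_rot": [0, 0, 0], "claw": 26}, {"delta_pos": [0.009, -0.045, -0.035], "delta_rot": [0, 0, 0], "claw": 26}, {"delta_pos": [0.012, -0.063, -0.05], "delta_rot": [0, 0, 0], "claw": 26}, {"delta_pos": [0.0135, -0.073, -0.06], "delta_rot": [0, 0, 0], "claw": 26}, {"delta_pos": [0.0142, -0.078, -0.065], "delta_rot": [0, 0, 0], "claw": 26}, {"delta_pos": [0.0144, -0.0788, -0.066], "delta_rot": [0, 0, 0], "claw": 26}, {"delta_pos": [0.0144, -0.0788, -0.066], "delta_rot": [0, 0, 0], "claw": 26}, {"delta_pos": [0.0144, -0.0788, -0.066], "delta_rot": [0, 0, 0], "claw": 26}, {"delta_pos": [0.0144, -0.0788, -0.066], "delta_rot": [0, 0, 0], "claw": 26}])

```text
time: 5.72
eef_pos: [0.5406, 0.1376, 0.1045]
tcp_rot: [-0.046, 0.706, 0.048, 0.705]
contact_force: [0.9, 0.7, -6.0]
opening: 0.361
```

```bash
cat > look.py <<'E'
from h import *
import pickle,sys
n=sys.argv[1];x0,y0,x1,y1,k=[float(v) for v in sys.argv[2:7]]
s=ctrl.get_state();c=ctrl.calibration("wrist");a=ctrl.read_camera("wrist");cv2.imwrite(f"pics/{n}.png",a);pickle.dump((c,s),open(n+".pkl","wb"))
print(s["opening"]*85.4,s["eef_pos"],s["contact_force"],s["wrist_torque"],R.from_quat(s["tcp_rot"]).as_matrix().round(4))
cv2.imwrite(f"pics/{n}c.png",cv2.resize(a[int(y0):int(y1),int(x0):int(x1)],None,fx=k,fy=k,interpolation=cv2.INTER_CUBIC))
E
python3 look.py w4 100 130 380 330 2.8
```

```text
30.859610052341544 [0.54064967 0.13755455 0.10454978] [ 0.87190587  0.69080249 -5.98233817] [-0.05100442  0.07627949  0.00707942] [[-0.0017 -0.1329  0.9911]
 [ 0.0026  0.9911  0.1329]
 [-1.      0.0028 -0.0013]]
```

View pics/w4c.png

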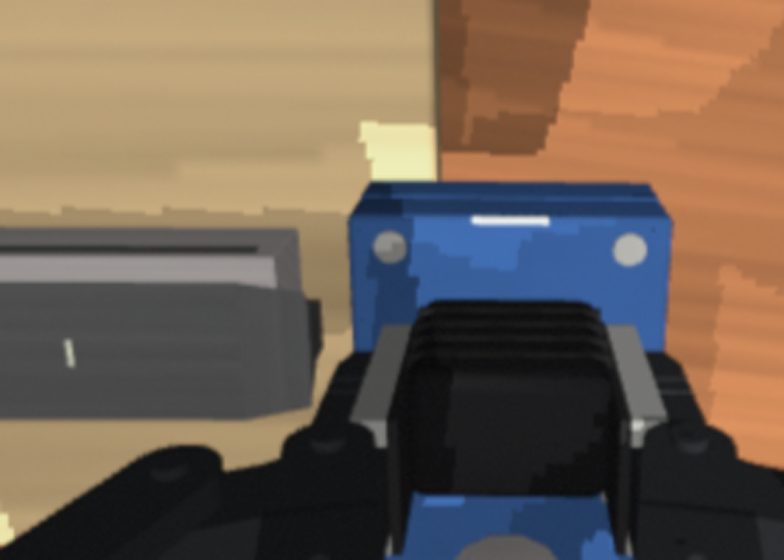

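```bash
python3 - <<'E'
from h import *
import pickle
np.set_printoptions(precision=4,suppress=True)
c,s=pickle.load(open("w4.pkl","rb"))
T=s["eef_pos"];Rm=R.from_quat(s["tcp_rot"]).as_matrix();X=Rm[:2,2]/np.linalg.norm(Rm[:2,2]);Y=np.array([-X[1],X[0]])
def sh(n,u,v,z):
    p=onz(c,100+u/2.8,130+v/2.8,z)[:2]-T[:2];print(n,(p@X*1e3).round(1),(p@Y*1e3).round(1))
for n,u,v in(("A0",20,283),("A1",235,283),("B0",20,418),("B1",235,418)):sh(n,u,v,.058)
sh("e1",309,298,.0568);sh("e2",311,407,.0568)
z=T[2]-.0581+.028
sh("plL",350,216,z);sh("plR",671,217,z)
# jaw lower front edge? subpixel gradients
g=cv2.cvtColor(cv2.imread("pics/w4.png"),cv2.COLOR_BGR2GRAY).astype(int)
for u in(110,140,175):print(u,[(v,int(g[v,u])) for v in range(205,285) if abs(g[v+1,u]-g[v-1,u])>14])
for u in(240,270,320):print(u,[(v,int(g[v,u])) for v in range(190,215) if abs(g[v+1,u]-g[v-1,u])>10])
E
```

```text
A0 -8.5 -99.7
A1 -8.5 -55.2
B0 22.8 -104.6
B1 22.8 -57.9
e1 -4.7 -40.4
e2 20.7 -41.5
plL -27.7 -27.5
plR -27.6 31.0
110 [(205, 161), (206, 146), (210, 130), (211, 108), (212, 92), (216, 91), (217, 77), (218, 53), (219, 57), (220, 82), (221, 118), (222, 145), (229, 146), (230, 123), (231, 85), (278, 77), (279, 94), (280, 124), (281, 144)]
140 [(205, 160), (206, 146), (210, 131), (211, 109), (212, 92), (216, 91), (217, 77), (218, 52), (219, 57), (220, 81), (221, 117), (222, 144), (229, 148), (230, 124), (231, 86), (278, 77), (279, 94), (280, 125), (281, 145)]
175 [(205, 163), (206, 147), (210, 135), (211, 116), (212, 94), (217, 81), (218, 57), (219, 52), (220, 77), (221, 112), (222, 139), (229, 149), (230, 129), (231, 93), (232, 79), (278, 75), (279, 91), (280, 124), (281, 145)]
240 [(192, 230), (193, 217), (194, 157), (195, 72), (196, 50), (199, 58), (200, 62), (201, 38), (206, 45), (207, 57), (208, 66), (211, 74), (212, 91), (213, 122), (214, 141)]
270 [(193, 139), (194, 114), (195, 63), (201, 56), (205, 55), (206, 93), (207, 187), (208, 234), (209, 216), (210, 146), (211, 108)]
320 [(193, 140), (194, 123), (195, 86), (196, 57), (199, 56), (200, 70), (201, 74), (202, 57), (206, 59), (207, 74), (208, 89), (214, 102)]
```

>>> play_rows(targets=[{"delta_pos": [-0.0006, 0, -0.002], "delta_rot": [0, 0, 0], "claw": 26}, {"delta_pos": [-0.0006, -0.0001, -0.003], "delta_rot": [0, 0, 0], "claw": 26}, {"delta_pos": [-0.0006, -0.0001, -0.003], "delta_rot": [0, 0, 0], "claw": 26}, {"delta_pos": [0.0, -0.0045, -0.003], "delta_rot": [0, 0, 0], "claw": 26}, {"delta_pos": [0.0006, -0.009, -0.003], "delta_rot": [0, 0, 0], "claw": 26}, {"delta_pos": [0.0012, -0.0135, -0.003], "delta_rot": [0, 0, 0], "claw": 26}, {"delta_pos": [0.0018, -0.018, -0.003], "delta_rot": [0, 0, 0], "claw": 26}, {"delta_pos": [0.0018, -0.018, -0.003], "delta_rot": [0, 0, 0], "claw": 26}])

```text
time: 6.43
eef_pos: [0.5426, 0.1184, 0.1016]
tcp_rot: [-0.046, 0.706, 0.047, 0.705]
contact_force: [0.8, -0.6, -6.9]
opening: 0.367
```

```bash
cat > st.py <<'E'
from h import *
np.set_printoptions(precision=4,suppress=True)
s=ctrl.get_state();Rm=R.from_quat(s["tcp_rot"]).as_matrix()
X=np.array([.9912,.1325]);Y=np.array([-.1325,.9912]);f=s["contact_force"]
print(s["time"],"open",s["opening"]*85.4,s["eef_pos"],"F X,Y,Z",f[:2]@X,f[:2]@Y,f[2],"M",s["wrist_torque"],"toolx",Rm[:,0],"yaw",np.degrees(np.arctan2(Rm[1,2],Rm[0,2])),"q6",s["qpos"][5],"Ypos",s["eef_pos"][:2]@Y,"Xpos",s["eef_pos"][:2]@X)
E
python3 st.py
```

```text
6.4333 open 31.318621215744585 [0.5426 0.1184 0.1016] F X,Y,Z 0.686708934453576 -0.7072882889875081 -6.942634017537694 M [-0.0149  0.0603  0.013 ] toolx [-0.0016  0.002  -1.    ] yaw 7.576754391607618 q6 -1.6732556809113328 Ypos 0.045437424926600564 Xpos 0.5535528870939374
```

>>> play_rows(targets=[{"delta_pos": [0, 0, 0.001], "delta_rot": [0, 0, 0], "claw": 26}, {"delta_pos": [0.0005, -0.004, 0.001], "delta_rot": [0, 0, 0], "claw": 26}, {"delta_pos": [0.0011, -0.008, 0.001], "delta_rot": [0, 0, 0], "claw": 26}, {"delta_pos": [0.0016, -0.012, 0.001], "delta_rot": [0, 0, 0], "claw": 26}, {"delta_pos": [0.0021, -0.016, 0.001], "delta_rot": [0, 0, 0], "claw": 26}, {"delta_pos": [0.0021, -0.016, 0.001], "delta_rot": [0, 0, 0], "claw": 26}])

```text
time: 6.93
eef_pos: [0.5449, 0.1016, 0.1026]
tcp_rot: [-0.046, 0.706, 0.047, 0.705]
contact_force: [0.7, -0.1, -4.5]
opening: 0.367
```

```bash
python3 st.py
```

```text
6.9333 open 31.326510682283548 [0.5449 0.1016 0.1026] F X,Y,Z 0.6885999000107639 -0.19741101448599646 -4.518115323419255 M [-0.0198  0.1017 -0.0011] toolx [-0.0015  0.0016 -1.    ] yaw 7.543061035363264 q6 -1.7030113338453392 Ypos 0.02849403525498645 Xpos 0.5535684680725812
```

```bash
python3 - <<'E'
from h import *
import pickle
c=pickle.load(open("w1.pkl","rb"));Y=np.array([-.1325,.9912]);X=np.array([.9912,.1325])
for n,u,v,z in(("wpA",380,112,.058),("wpB",413,183,.058),("endA",658,83,.0568),("endB",673,125,.0568)):
    p=onz(c,u/2.1,100+v/2.1,z)[:2];print(n,p@X,p@Y)
E
```

```text
wpA 0.5033527806788589 -0.11389371824440758
wpB 0.5437878653786984 -0.1164115715514894
endA 0.5494190017404466 0.02435316711380528
endB 0.572651031589834 0.023254490423662913
```

>>> play_rows(targets=[{"delta_pos": [0.0005, -0.004, 0], "delta_rot": [0, 0, 0], "claw": 26}, {"delta_pos": [0.0013, -0.01, 0], "delta_rot": [0, 0, 0], "claw": 26}, {"delta_pos": [0.0021, -0.016, 0], "delta_rot": [0, 0, 0], "claw": 26}, {"delta_pos": [0.0029, -0.022, 0], "delta_rot": [0, 0, 0], "claw": 26}, {"delta_pos": [0.0037, -0.028, 0], "delta_rot": [0, 0, 0], "claw": 26}, {"delta_pos": [0.0043, -0.032, 0], "delta_rot": [0, 0, 0], "claw": 26}, {"delta_pos": [0.0043, -0.032, 0], "delta_rot": [0, 0, 0], "claw": 26}])

```text
time: 7.52
eef_pos: [0.5494, 0.0685, 0.1025]
tcp_rot: [-0.046, 0.706, 0.047, 0.705]
contact_force: [1.0, 0.2, -6.5]
opening: 0.361
```

```bash
python3 st.py
```

```text
7.5167 open 30.83715520787935 [0.5494 0.0685 0.1025] F X,Y,Z 0.9667069304375282 0.02228395178794343 -6.509190928032267 M [0.042  0.0834 0.0681] toolx [-0.0015  0.0013 -1.    ] yaw 7.477700096205985 q6 -1.7618427213285228 Ypos -0.004847118791980104 Xpos 0.5536019668240353
```

>>> play_rows(targets=[{"delta_pos": [0.0007, -0.005, 0], "delta_rot": [0, 0, 0], "claw": 26}, {"delta_pos": [0.0017, -0.013, 0], "delta_rot": [0, 0, 0], "claw": 26}, {"delta_pos": [0.0028, -0.021, 0], "delta_rot": [0, 0, 0], "claw": 26}, {"delta_pos": [0.0039, -0.029, 0], "delta_rot": [0, 0, 0], "claw": 26}, {"delta_pos": [0.0049, -0.037, 0], "delta_rot": [0, 0, 0], "claw": 26}, {"delta_pos": [0.006, -0.045, 0], "delta_rot": [0, 0, 0], "claw": 26}, {"delta_pos": [0.007, -0.053, 0], "delta_rot": [0, 0, 0], "claw": 26}, {"delta_pos": [0.008, -0.06, 0], "delta_rot": [0, 0, 0], "claw": 26}, {"delta_pos": [0.0086, -0.0644, 0], "delta_rot": [0, 0, 0], "claw": 26}, {"delta_pos": [0.0086, -0.0644, 0], "delta_rot": [0, 0, 0], "claw": 26}])

```text
time: 8.35
eef_pos: [0.5579, 0.0031, 0.1024]
tcp_rot: [-0.045, 0.706, 0.046, 0.705]
contact_force: [-0.6, -0.4, -7.1]
opening: 0.358
```

```bash
python3 st.py; python3 look.py w5 130 130 410 330 2.8|tail -1
```

```text
8.35 open 30.58223837422222 [0.5579 0.0031 0.1024] F X,Y,Z -0.6880527592174267 -0.2991956789324532 -7.083681767625849 M [-0.0377  0.2033  0.0466] toolx [-0.0021  0.001  -1.    ] yaw 7.423761890169624 q6 -1.8773963160064753 Ypos -0.07088758762549892 Xpos 0.5533807116365881
 [-1.      0.0012 -0.002 ]]
```

View pics/w5c.png

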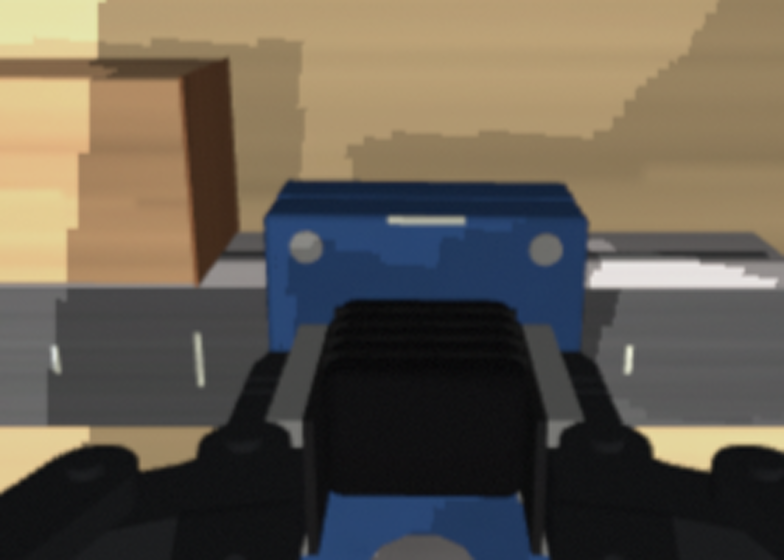

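```bash
python3 - <<'E'
from h import *
import pickle
c,s=pickle.load(open("w5.pkl","rb"));Y=np.array([-.1325,.9912]);T=s["eef_pos"][:2]@Y
for u,v,z in((182,80,.058),(191,180,.058),(199,275,.058),(266,217,.0724),(586,217,.0724)):
    print((onz(c,130+u/2.8,130+v/2.8,z)[:2]@Y-T)*1e3)
E
```

```text
-44.82520699428662
-44.63509715214549
-44.55438362288101
-27.433228735733465
30.845507761761525
```

>>> play_rows(targets=[{"delta_pos": [0.0005, -0.004, 0], "delta_rot": [0, 0, 0], "claw": 26}, {"delta_pos": [0.001, -0.008, 0], "delta_rot": [0, 0, 0], "claw": 26}, {"delta_pos": [0.0014, -0.011, 0], "delta_rot": [0, 0, 0], "claw": 26}, {"delta_pos": [0.0016, -0.0125, 0], "delta_rot": [0, 0, 0], "claw": 26}, {"delta_pos": [0.0016, -0.0125, 0], "delta_rot": [0, 0, 0], "claw": 26}, {"delta_pos": [0.0016, -0.0125, 0], "delta_rot": [0, 0, 0], "claw": 26}])

```text
time: 8.9
eef_pos: [0.5594, -0.0089, 0.1023]
tcp_rot: [-0.045, 0.706, 0.046, 0.705]
contact_force: [-0.2, -0.3, -6.8]
opening: 0.365
```

```bash
python3 st.py
```

```text
8.9 open 31.17977608878475 [ 0.5594 -0.0089  0.1023] F X,Y,Z -0.21197924092359438 -0.2652276007343273 -6.752625590182078 M [-0.058   0.1994  0.0155] toolx [-0.0022  0.0016 -1.    ] yaw 7.4200047031271215 q6 -1.8987585696829532 Ypos -0.08292843639743085 Xpos 0.5532923544809454
```

>>> play_rows(targets=[{"delta_pos": [0.0001, -0.0006, 0], "delta_rot": [0, 0, 0], "claw": 26}, {"delta_pos": [0.0002, -0.0012, 0], "delta_rot": [0, 0, 0], "claw": 26}, {"delta_pos": [0.0002, -0.0018, 0], "delta_rot": [0, 0, 0], "claw": 26}, {"delta_pos": [0.0003, -0.0024, 0], "delta_rot": [0, 0, 0], "claw": 26}, {"delta_pos": [0.0003, -0.0024, 0], "delta_rot": [0, 0, 0], "claw": 26}])

```text
time: 9.32
eef_pos: [0.5597, -0.0114, 0.1023]
tcp_rot: [-0.045, 0.706, 0.046, 0.705]
contact_force: [-0.5, -0.8, -6.9]
opening: 0.361
```

```bash
python3 st.py
```

```text
9.3167 open 30.808845807929888 [ 0.5597 -0.0114  0.1023] F X,Y,Z -0.572278998232243 -0.7152189379342295 -6.906960361548213 M [-0.0198  0.1846  0.0122] toolx [-0.0021  0.0014 -1.    ] yaw 7.427128504287299 q6 -1.9030108339362004 Ypos -0.08541873615707699 Xpos 0.5532916361121488
```

>>> play_rows(targets=[{"delta_pos": [0.0001, -0.0005, 0], "delta_rot": [0, 0, 0], "claw": 26}, {"delta_pos": [0.0001, -0.001, 0], "delta_rot": [0, 0, 0], "claw": 26}, {"delta_pos": [0.0002, -0.0013, 0], "delta_rot": [0, 0, 0], "claw": 26}, {"delta_pos": [0.0002, -0.0013, 0], "delta_rot": [0, 0, 0], "claw": 26}])

```text
time: 9.65
eef_pos: [0.5599, -0.0127, 0.1023]
tcp_rot: [-0.045, 0.706, 0.046, 0.705]
contact_force: [0.3, -0.1, -6.5]
opening: 0.365
```

```bash
python3 st.py
```

```text
9.65 open 31.157994705203688 [ 0.5599 -0.0127  0.1023] F X,Y,Z 0.25873839231427953 -0.10281910387382512 -6.466198222723957 M [-0.0226  0.1358  0.0165] toolx [-0.0022  0.0014 -1.    ] yaw 7.4256783058452855 q6 -1.9052931016819865 Ypos -0.08680818790347018 Xpos 0.5532838848613466
```

>>> play_rows(targets=[{"delta_pos": [0.0001, -0.0005, 0], "delta_rot": [0, 0, 0], "claw": 26}, {"delta_pos": [0.0001, -0.001, 0], "delta_rot": [0, 0, 0], "claw": 26}, {"delta_pos": [0.0002, -0.0013, 0], "delta_rot": [0, 0, 0], "claw": 26}, {"delta_pos": [0.0002, -0.0013, 0], "delta_rot": [0, 0, 0], "claw": 26}])

```text
time: 9.98
eef_pos: [0.56, -0.0135, 0.1023]
tcp_rot: [-0.045, 0.707, 0.047, 0.705]
contact_force: [-1.7, 3.6, -6.4]
opening: 0.361
```

```bash
python3 st.py
```

```text
9.9833 open 30.799173398787772 [ 0.56   -0.0135  0.1023] F X,Y,Z -1.1697736258343325 3.762685378376031 -6.372870457362618 M [0.5104 0.2464 0.0208] toolx [-0.0027  0.0028 -1.    ] yaw 7.399125343035828 q6 -1.9075082980923916 Ypos -0.08754357136598248 Xpos 0.5532524092533982
```

>>> play_rows(targets=[{"delta_pos": [0, 0.0004, -0.0006], "delta_rot": [0, 0, 0], "claw": 26}, {"delta_pos": [0, 0.0005, -0.0009], "delta_rot": [0, 0, 0], "claw": 26}, {"delta_pos": [0, 0.0005, -0.0009], "delta_rot": [0, 0, 0], "claw": 40}, {"delta_pos": [0, 0.0005, -0.0009], "delta_rot": [0, 0, 0], "claw": 50}, {"delta_pos": [0, 0.0005, -0.0009], "delta_rot": [0, 0, 0], "claw": 50}, {"delta_pos": [0, 0.0005, -0.0009], "delta_rot": [0, 0, 0], "claw": 50}, {"delta_pos": [0, 0.0005, 0.02], "delta_rot": [0, 0, 0], "claw": 50}, {"delta_pos": [0, 0.0005, 0.05], "delta_rot": [0, 0, 0], "claw": 50}, {"delta_pos": [0, 0.0005, 0.07], "delta_rot": [0, 0, 0], "claw": 50}, {"delta_pos": [-0.002, 0.012, 0.08], "delta_rot": [0, 0, 0], "claw": 50}, {"delta_pos": [-0.004, 0.03, 0.08], "delta_rot": [0, 0, 0], "claw": 50}, {"delta_pos": [-0.004, 0.03, 0.08], "delta_rot": [0, 0, 0], "claw": 50}, {"delta_pos": [-0.004, 0.03, 0.08], "delta_rot": [0, 0, 0], "claw": 50}])

```text
time: 11.07
eef_pos: [0.5556, 0.0175, 0.1819]
tcp_rot: [-0.045, 0.707, 0.047, 0.705]
contact_force: [-0.1, -0.1, -0.6]
opening: 0.586
```

```bash
python3 st.py; python3 look.py w6 150 120 430 320 2.8|tail -1
```

```text
11.0667 open 50.03635312658517 [0.5556 0.0175 0.1819] F X,Y,Z -0.06958678628363632 -0.13972708770470754 -0.6062210612517988 M [-0.0475  0.0369  0.0066] toolx [-0.003   0.0026 -1.    ] yaw 7.499388479230027 q6 -1.8547168787523454 Ypos -0.056273008381215225 Xpos 0.5529841511439455
 [-1.      0.003  -0.0026]]
```

View pics/w6c.png

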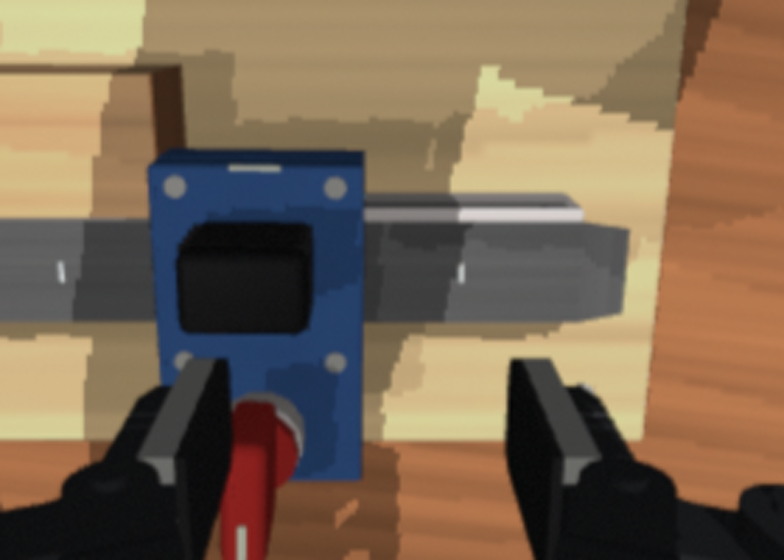

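```bash
python3 - <<'E'
from h import *
import pickle
c,s=pickle.load(open("w6.pkl","rb"));Y=np.array([-.1325,.9912]);X=np.array([.9912,.1325]);T=s["eef_pos"][:2]
for n,u,v,z in(("bar1",254.5,410,.1145),("bar2",247,520,.1145),("stripe",242,526,.1145),("gripTL",185,238,.106),("gripTR",311,236,.106),("gripBL",180,333,.106),("gripBR",308,332,.106),("plTL",149,163,.072),("plTR",364,163,.072),("plBR",361,480,.072)):
    p=onz(c,150+u/2.8,120+v/2.8,z)[:2]-T;print(n,(p@X*1e3).round(1),(p@Y*1e3).round(1))
E
```

```text
bar1 24.7 -26.0
bar2 55.3 -29.0
stripe 57.0 -30.4
gripTL -16.1 -42.1
gripTR -16.6 -12.1
gripBL 8.2 -44.8
gripBR 7.9 -13.3
plTL -27.9 -58.2
plTR -27.8 0.5
plBR 70.1 -0.6
```

>>> play_rows(targets=[{"delta_pos": [0.02, -0.008, 0], "delta_rot": [0, 0, 0], "claw": 36}, {"delta_pos": [0.045, -0.018, 0], "delta_rot": [0, 0, 0], "claw": 36}, {"delta_pos": [0.0556, -0.0233, 0], "delta_rot": [0, 0, 0], "claw": 36}, {"delta_pos": [0.0556, -0.0233, -0.01], "delta_rot": [0, 0, 0], "claw": 36}, {"delta_pos": [0.0556, -0.0233, -0.03], "delta_rot": [0, 0, 0], "claw": 36}, {"delta_pos": [0.0556, -0.0233, -0.05], "delta_rot": [0, 0, 0], "claw": 36}, {"delta_pos": [0.0556, -0.0233, -0.063], "delta_rot": [0, 0, 0], "claw": 36}, {"delta_pos": [0.0556, -0.0233, -0.0695], "delta_rot": [0, 0, 0], "claw": 36}, {"delta_pos": [0.0556, -0.0233, -0.0695], "delta_rot": [0, 0, 0], "claw": 36}, {"delta_pos": [0.0556, -0.0233, -0.0695], "delta_rot": [0, 0, 0], "claw": 36}], newtons=30)

```text
time: 11.95
eef_pos: [0.6108, -0.0062, 0.1118]
tcp_rot: [-0.045, 0.707, 0.047, 0.704]
contact_force: [0.6, -1.3, 0.3]
opening: 0.426
```

```bash
python3 st.py; python3 look.py w7 150 180 430 380 2.8|tail -1
```

```text
11.95 open 36.39725714452467 [ 0.6108 -0.0062  0.1118] F X,Y,Z 0.4300182686433475 -1.3379773729646123 0.32797335147507645 M [0.018  0.0145 0.0094] toolx [-0.0043  0.0027 -1.    ] yaw 7.465068858589333 q6 -1.8791282129918756 Ypos -0.08709786659445959 Xpos 0.6046071797165483
 [-1.      0.0032 -0.0039]]
```

View pics/w7c.png

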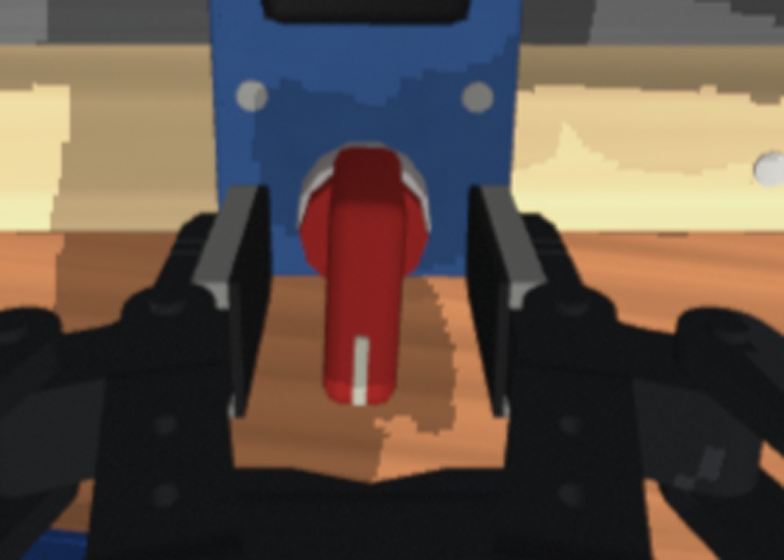

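```bash
python3 - <<'E'
from h import *
import pickle
c,s=pickle.load(open("w7.pkl","rb"));Y=np.array([-.1325,.9912]);X=np.array([.9912,.1325]);T=s["eef_pos"][:2]
for n,u,v,z in(("top-x",368,200,.1145),("top+x",360,385,.1145),("top+x low",360,404,.112),("plBL",220,275,.072),("plBR",511,275,.072),("collarL",300,225,.0885),("collarR",429,225,.0885),("wall?",500,232,.042)):
    p=onz(c,150+u/2.8,180+v/2.8,z)[:2]-T;print(n,(p@X*1e3).round(1),(p@Y*1e3).round(1))
E
```

```text
top-x -18.0 1.3
top+x 13.8 -0.0
top+x low 19.2 -0.0
plBL 18.1 -29.5
plBR 18.2 31.2
collarL -1.3 -11.1
collarR -1.3 12.5
wall? 23.3 33.7
```

>>> play_rows(targets=[{"delta_pos": [0, 0, 0], "delta_rot": [0, 0, 0], "claw": 20}, {"delta_pos": [0, 0, 0], "delta_rot": [0, 0, 0], "claw": 8}, {"delta_pos": [0, 0, 0], "delta_rot": [0, 0, 0], "claw": 8}, {"delta_pos": [0, 0, 0], "delta_rot": [0, 0, 0], "claw": 8}, {"delta_pos": [0, 0, 0], "delta_rot": [0, 0, 0], "claw": 8}], newtons=25)

```text
time: 12.42
eef_pos: [0.6126, -0.0063, 0.1144]
tcp_rot: [-0.045, 0.705, 0.047, 0.706]
contact_force: [-0.5, 1.1, 5.2]
opening: 0.133
```

```bash
python3 st.py
```

```text
12.4167 open 11.370673180004413 [ 0.6126 -0.0063  0.1144] F X,Y,Z -0.33241154132952455 1.1734698469226192 5.175359867122257 M [ 0.1746  0.0584 -0.0425] toolx [ 0.0005  0.0022 -1.    ] yaw 7.456609875832413 q6 -1.8790115712664932 Ypos -0.08744007866844823 Xpos 0.6063266509774621
```

>>> play_rows(targets=[{"delta_pos": [-0.0014, -0.0007, 0], "delta_rot": [0, 0, 0], "claw": 8}, {"delta_pos": [-0.0014, -0.0007, 0], "delta_rot": [0, 0, -0.02], "claw": 8}, {"delta_pos": [-0.0014, -0.0007, 0], "delta_rot": [0, 0, -0.045], "claw": 8}, {"delta_pos": [-0.0014, -0.0007, 0], "delta_rot": [0, 0, -0.07], "claw": 8}, {"delta_pos": [-0.0014, -0.0007, 0], "delta_rot": [0, 0, -0.095], "claw": 8}, {"delta_pos": [-0.0014, -0.0007, 0], "delta_rot": [0, 0, -0.12], "claw": 8}])

```text
time: 12.92
eef_pos: [0.6111, -0.0073, 0.1146]
tcp_rot: [0.089, 0.701, -0.088, 0.702]
contact_force: [-0.9, 0.5, 3.1]
opening: 0.133
```

```bash
python3 st.py
```

```text
12.9167 open 11.354316982325061 [ 0.6111 -0.0073  0.1146] F X,Y,Z -0.7847276643090053 0.6475850131008954 3.1398915174766966 M [0.0269 0.0685 0.1338] toolx [ 0.0013  0.0012 -1.    ] yaw -14.317411243939151 q6 -1.5001313912379457 Ypos -0.08820601502230284 Xpos 0.6047182608493238
```

>>> play_rows(targets=[{"delta_pos": [0.0001, -0.0006, 0], "delta_rot": [0, 0, -0.02], "claw": 8}, {"delta_pos": [0.0001, -0.0006, 0], "delta_rot": [0, 0, -0.045], "claw": 8}, {"delta_pos": [0.0001, -0.0006, 0], "delta_rot": [0, 0, -0.07], "claw": 8}, {"delta_pos": [0.0001, -0.0006, 0], "delta_rot": [0, 0, -0.095], "claw": 8}, {"delta_pos": [0.0001, -0.0006, 0], "delta_rot": [0, 0, -0.12], "claw": 8}, {"delta_pos": [0.0001, -0.0006, 0], "delta_rot": [0, 0, -0.145], "claw": 8}])

```text
time: 13.42
eef_pos: [0.6113, -0.0076, 0.1146]
tcp_rot: [0.246, 0.663, -0.245, 0.664]
contact_force: [0.5, 2.3, 1.4]
opening: 0.136
```

```bash
python3 st.py
```

```text
13.4167 open 11.602513187157468 [ 0.6113 -0.0076  0.1146] F X,Y,Z 0.7688039300982826 2.1834247977653143 1.423610905941137 M [ 0.175  -0.1673  0.1289] toolx [ 0.0024  0.0009 -1.    ] yaw -40.59280633215406 q6 -1.0418374363881213 Ypos -0.08851618640387854 Xpos 0.6049041593516423
```

>>> play_rows(targets=[{"delta_pos": [0.0, -0.0004, 0], "delta_rot": [0, 0, -0.02], "claw": 8}, {"delta_pos": [0.0, -0.0004, 0], "delta_rot": [0, 0, -0.045], "claw": 8}, {"delta_pos": [0.0, -0.0004, 0], "delta_rot": [0, 0, -0.07], "claw": 8}, {"delta_pos": [0.0, -0.0004, 0], "delta_rot": [0, 0, -0.095], "claw": 8}])

```text
time: 13.75
eef_pos: [0.6115, -0.0076, 0.1146]
tcp_rot: [0.343, 0.618, -0.341, 0.62]
contact_force: [1.7, 2.3, 1.3]
opening: 0.132
```

```bash
python3 st.py
```

```text
13.75 open 11.294649176988228 [ 0.6115 -0.0076  0.1146] F X,Y,Z 2.0107749792008667 2.0079940799059295 1.284138318229064 M [ 0.2938 -0.119   0.1   ] toolx [ 0.0034  0.0006 -1.    ] yaw -57.874526006326704 q6 -0.740115141812693 Ypos -0.08853785374861174 Xpos 0.6050660894139062
```

>>> play_rows(targets=[{"delta_pos": [0.0, -0.0004, 0], "delta_rot": [0, 0, -0.02], "claw": 8}, {"delta_pos": [0.0, -0.0004, 0], "delta_rot": [0, 0, -0.045], "claw": 8}, {"delta_pos": [0.0, -0.0004, 0], "delta_rot": [0, 0, -0.07], "claw": 8}, {"delta_pos": [0.0, -0.0004, 0], "delta_rot": [0, 0, -0.095], "claw": 8}])

```text
time: 14.08
eef_pos: [0.6116, -0.0075, 0.1146]
tcp_rot: [0.432, 0.559, -0.43, 0.561]
contact_force: [1.6, 2.7, 1.4]
opening: 0.13
```

```bash
python3 st.py
```

```text
14.0833 open 11.117975801889122 [ 0.6116 -0.0075  0.1146] F X,Y,Z 1.904106248652177 2.519792902284685 1.4414276338051581 M [ 0.2365 -0.176   0.0868] toolx [ 0.0041  0.0003 -1.    ] yaw -75.15317993169784 q6 -0.4381679217470944 Ypos -0.0884684656396361 Xpos 0.6051968609118542
```

>>> play_rows(targets=[{"delta_pos": [0.0, -0.0004, 0], "delta_rot": [0, 0, -0.02], "claw": 8}, {"delta_pos": [0.0, -0.0004, 0], "delta_rot": [0, 0, -0.045], "claw": 8}, {"delta_pos": [0.0, -0.0004, 0], "delta_rot": [0, 0, -0.07], "claw": 8}, {"delta_pos": [0.0, -0.0004, 0], "delta_rot": [0, 0, -0.095], "claw": 8}])

```text
time: 14.42
eef_pos: [0.6117, -0.0073, 0.1146]
tcp_rot: [0.512, 0.488, -0.509, 0.49]
contact_force: [1.1, 2.5, 2.0]
opening: 0.134
```

```bash
python3 st.py
```

```text
14.4167 open 11.456285146370865 [ 0.6117 -0.0073  0.1146] F X,Y,Z 1.4113670142018035 2.3804138305671567 2.040466065966783 M [ 0.3625 -0.0444  0.1433] toolx [ 0.0045 -0.     -1.    ] yaw -92.43815467931462 q6 -0.13593640993774192 Ypos -0.08830491689383321 Xpos 0.6053006001392195
```

>>> play_rows(targets=[{"delta_pos": [0.0, -0.0004, 0], "delta_rot": [0, 0, -0.02], "claw": 8}, {"delta_pos": [0.0, -0.0004, 0], "delta_rot": [0, 0, -0.045], "claw": 8}, {"delta_pos": [0.0, -0.0004, 0], "delta_rot": [0, 0, -0.07], "claw": 8}])

```text
time: 14.67
eef_pos: [0.6116, -0.0071, 0.1146]
tcp_rot: [0.563, 0.428, -0.561, 0.43]
contact_force: [0.3, 2.9, 1.1]
opening: 0.136
```

```bash
python3 st.py
```

```text
14.6667 open 11.603582908322343 [ 0.6116 -0.0071  0.1146] F X,Y,Z 0.6889393779554904 2.881129353452219 1.0998544922922742 M [ 0.3516 -0.0212  0.1136] toolx [ 0.0043 -0.0001 -1.    ] yaw -105.2067457856224 q6 0.08734025751919013 Ypos -0.08811067780422498 Xpos 0.6052311010765867
```

>>> play_rows(targets=[{"delta_pos": [0.0, -0.0004, 0], "delta_rot": [0, 0, -0.02], "claw": 8}, {"delta_pos": [0.0, -0.0004, 0], "delta_rot": [0, 0, -0.045], "claw": 8}, {"delta_pos": [0.0, -0.0004, 0], "delta_rot": [0, 0, -0.07], "claw": 8}])

```text
time: 14.92
eef_pos: [0.6114, -0.007, 0.1146]
tcp_rot: [0.607, 0.364, -0.605, 0.365]
contact_force: [1.3, 1.7, 3.0]
opening: 0.134
```

```bash
python3 st.py
```

```text
14.9167 open 11.468485893349706 [ 0.6114 -0.007   0.1146] F X,Y,Z 1.5597948366542438 1.5085815035508605 2.9619584407175616 M [0.3327 0.0632 0.1469] toolx [ 0.0039 -0.0003 -1.    ] yaw -117.96932227566059 q6 0.3105369368950391 Ypos -0.08794008719640566 Xpos 0.6051013040589913
```

>>> play_rows(targets=[{"delta_pos": [0.0, -0.0006, 0], "delta_rot": [0, 0, -0.02], "claw": 8}, {"delta_pos": [0.0, -0.0006, 0], "delta_rot": [0, 0, -0.045], "claw": 8}, {"delta_pos": [0.0, -0.0006, 0], "delta_rot": [0, 0, -0.07], "claw": 8}])

```text
time: 15.17
eef_pos: [0.6113, -0.0069, 0.1146]
tcp_rot: [0.644, 0.294, -0.642, 0.295]
contact_force: [0.1, 2.9, 2.1]
opening: 0.139
```

```bash
python3 st.py
```

```text
15.1667 open 11.85559194781431 [ 0.6113 -0.0069  0.1146] F X,Y,Z 0.4778887774025959 2.9123450592984415 2.056021116713735 M [0.4565 0.0144 0.2089] toolx [ 0.0035 -0.0001 -1.    ] yaw -130.7251815369764 q6 0.5331701639952259 Ypos -0.08785566898793604 Xpos 0.6049796334457661
```

>>> play_rows(targets=[{"delta_pos": [0.0, -0.0005, 0], "delta_rot": [0, 0, -0.012], "claw": 8}, {"delta_pos": [0.0, -0.0005, 0], "delta_rot": [0, 0, -0.025], "claw": 8}])

```text
time: 15.33
eef_pos: [0.6112, -0.0069, 0.1146]
tcp_rot: [0.655, 0.269, -0.653, 0.269]
contact_force: [1.0, 3.0, 2.4]
opening: 0.135
```

```bash
python3 st.py
```

```text
15.3333 open 11.563267984117427 [ 0.6112 -0.0069  0.1146] F X,Y,Z 1.3646618853781962 2.814776819813805 2.4189609210686975 M [ 0.39   -0.0147  0.2036] toolx [ 0.0036  0.0003 -1.    ] yaw -135.2729113686068 q6 0.6122001413844148 Ypos -0.08778452694210985 Xpos 0.6049473773556392
```

>>> play_rows(targets=[{"delta_pos": [0.0, -0.0003, 0], "delta_rot": [0, 0, 0], "claw": 8}, {"delta_pos": [0.0, 0, 0], "delta_rot": [0, 0, 0], "claw": 8}, {"delta_pos": [0.0, 0, 0], "delta_rot": [0, 0, 0], "claw": 24}, {"delta_pos": [0.0, 0, 0], "delta_rot": [0, 0, 0], "claw": 32}, {"delta_pos": [0.0, 0, 0], "delta_rot": [0, 0, 0], "claw": 32}, {"delta_pos": [0.0, 0, 0], "delta_rot": [0, 0, 0], "claw": 32}, {"delta_pos": [0.0, 0, 0.02], "delta_rot": [0, 0, 0], "claw": 32}, {"delta_pos": [0.0, 0, 0.05], "delta_rot": [0, 0, 0], "claw": 32}, {"delta_pos": [0.0, 0, 0.08], "delta_rot": [0, 0, 0.03], "claw": 32}, {"delta_pos": [-0.02, 0.01, 0.085], "delta_rot": [0, 0, 0.07], "claw": 32}, {"delta_pos": [-0.04, 0.02, 0.085], "delta_rot": [0, 0, 0.11], "claw": 32}, {"delta_pos": [-0.06, 0.03, 0.085], "delta_rot": [0, 0, 0.15], "claw": 32}, {"delta_pos": [-0.08, 0.03, 0.085], "delta_rot": [0, 0, 0.19], "claw": 32}, {"delta_pos": [-0.09, 0.03, 0.085], "delta_rot": [0, 0, 0.22], "claw": 32}, {"delta_pos": [-0.09, 0.03, 0.085], "delta_rot": [0, 0, 0.25], "claw": 32}, {"delta_pos": [-0.09, 0.03, 0.085], "delta_rot": [0, 0, 0.25], "claw": 32}, {"delta_pos": [-0.09, 0.03, 0.085], "delta_rot": [0, 0, 0.25], "claw": 32}])

```text
time: 16.75
eef_pos: [0.5212, 0.023, 0.1997]
tcp_rot: [0.503, 0.498, -0.501, 0.498]
contact_force: [-0.0, -0.7, -0.0]
opening: 0.372
```

```bash
python3 st.py; python3 look.py w8 0 0 560 420 1.4|tail -1
```

```text
16.75 open 31.778643214264008 [0.5212 0.023  0.1997] F X,Y,Z -0.1436708669419239 -0.7371406290565713 -0.043264098107259945 M [-0.0263 -0.0487 -0.0318] toolx [ 0.0026  0.0026 -1.    ] yaw -90.41654874194172 q6 -0.14583173994876839 Ypos -0.04623745049967177 Xpos 0.5196870167950911
 [-1.      0.0026 -0.0026]]
```

View pics/w8c.png

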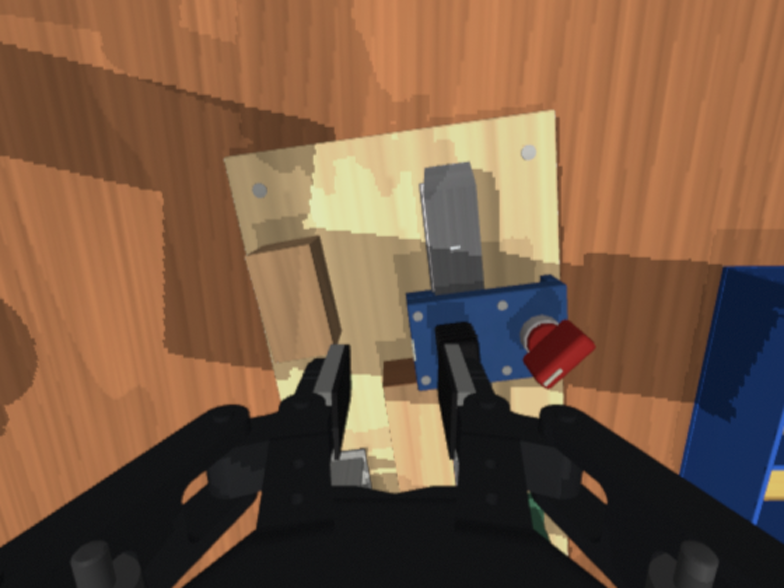

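>>> play_rows(targets=[{"delta_pos": [0.015, -0.002, -0.005], "delta_rot": [0, 0, 0.04], "claw": 50}, {"delta_pos": [0.025, -0.004, -0.01], "delta_rot": [0, 0, 0.08], "claw": 50}, {"delta_pos": [0.0344, -0.0055, -0.0178], "delta_rot": [0, 0, 0.12], "claw": 50}, {"delta_pos": [0.0344, -0.0055, -0.0178], "delta_rot": [0, 0, 0.16], "claw": 50}, {"delta_pos": [0.0344, -0.0055, -0.0178], "delta_rot": [0, 0, 0.2], "claw": 50}, {"delta_pos": [0.0344, -0.0055, -0.0178], "delta_rot": [0, 0, 0.24], "claw": 50}, {"delta_pos": [0.0344, -0.0055, -0.0178], "delta_rot": [0, 0, 0.28], "claw": 50}, {"delta_pos": [0.0344, -0.0055, -0.0178], "delta_rot": [0, 0, 0.32], "claw": 50}, {"delta_pos": [0.0344, -0.0055, -0.0178], "delta_rot": [0, 0, 0.36], "claw": 50}, {"delta_pos": [0.0344, -0.0055, -0.0178], "delta_rot": [0, 0, 0.4], "claw": 50}, {"delta_pos": [0.0344, -0.0055, -0.0178], "delta_rot": [0, 0, 0.44], "claw": 50}, {"delta_pos": [0.0344, -0.0055, -0.0178], "delta_rot": [0, 0, 0.48], "claw": 50}, {"delta_pos": [0.0344, -0.0055, -0.0178], "delta_rot": [0, 0, 0.52], "claw": 50}, {"delta_pos": [0.0344, -0.0055, -0.0178], "delta_rot": [0, 0, 0.543], "claw": 50}, {"delta_pos": [0.0344, -0.0055, -0.0178], "delta_rot": [0, 0, 0.543], "claw": 50}, {"delta_pos": [0.0344, -0.0055, -0.0178], "delta_rot": [0, 0, 0.543], "claw": 50}, {"delta_pos": [0.0344, -0.0055, -0.0178], "delta_rot": [0, 0, 0.543], "claw": 50}])

```text
time: 18.22
eef_pos: [0.556, 0.0174, 0.1817]
tcp_rot: [-0.043, 0.707, 0.045, 0.705]
contact_force: [-1.1, 0.2, 0.5]
opening: 0.59
```

```bash
python3 st.py; python3 look.py w9 150 120 430 320 2.8|tail -1
python3 - <<'E'
from h import *
import pickle
X=np.array([.9912,.1325]);Y=np.array([-.1325,.9912])
def edge(p,lo,hi,sgn):  # subpixel strongest transition centroid
    d=sgn*np.diff(p[lo:hi].astype(float));d=np.clip(d,0,None);k=int(d.argmax());w=d[max(0,k-2):k+3];return lo+max(0,k-2)+(w*np.arange(len(w))).sum()/w.sum()+.5
for n in("w6","w9"):
    c,s=pickle.load(open(n+".pkl","rb"));a=cv2.imread(f"pics/{n}.png");T=s["eef_pos"][:2]
    b=cv2.GaussianBlur(a,(1,3),0).astype(float);bl=b[:,:,0]-b[:,:,2];rd=b[:,:,2]
    L=[];Rr=[];W=[]
    for v in range(182,198):L.append((onz(c,edge(bl[v],195,215,1),v,.072)[:2]))
    for v in range(182,240):Rr.append((onz(c,edge(bl[v],272,290,-1),v,.072)[:2]))
    for v in range(150,172):W.append((onz(c,edge(rd[v],196,216,-1),v,.058)[:2]))
    for m,Q in(("left",L),("right",Rr),("wood",W)):
        Q=np.array(Q);x=Q@X;y=Q@Y;f=np.polyfit(x,y,1);print(n,m,"Y at x=.534 mm",(np.polyval(f,.534)*1e3).round(2),"slope deg",np.degrees(f[0]).round(2),"res",(np.std(y-np.polyval(f,x))*1e3).round(2),"rightmid",(np.median(y)*1e3).round(2))
E
```

```text
18.2167 open 50.38392877774665 [0.556  0.0174 0.1817] F X,Y,Z -1.0426578842913286 0.29991221006265467 0.5496106711062696 M [-0.0032  0.0038 -0.0195] toolx [-0.0031  0.0022 -1.    ] yaw 7.176766121998257 q6 -1.848696932442674 Ypos -0.05640964084212105 Xpos 0.5533820788820243
 [-1.      0.0025 -0.0028]]
w6 left Y at x=.534 mm -115.54 slope deg -0.83 res 0.03 rightmid -115.55
w6 right Y at x=.534 mm -56.25 slope deg -0.48 res 0.07 rightmid -56.34
w6 wood Y at x=.534 mm -116.25 slope deg 0.03 res 0.03 rightmid -116.27
w9 left Y at x=.534 mm -115.0 slope deg -0.72 res 0.03 rightmid -114.98
w9 right Y at x=.534 mm -55.7 slope deg -0.27 res 0.07 rightmid -55.75
w9 wood Y at x=.534 mm -116.25 slope deg 0.1 res 0.03 rightmid -116.27
```

```bash
python3 - <<'E'
from h import *
import pickle
X=np.array([.9912,.1325]);Y=np.array([-.1325,.9912])
def edge(p,lo,hi,sgn):
    d=sgn*np.diff(p[lo:hi].astype(float));d=np.clip(d,0,None);k=int(d.argmax());w=d[max(0,k-2):k+3];return lo+max(0,k-2)+(w*np.arange(len(w))).sum()/w.sum()+.5
c,s=pickle.load(open("w5.pkl","rb"));a=cv2.imread("pics/w5.png").astype(float);bl=a[:,:,0]-a[:,:,2];rd=a[:,:,2]
cfg={"left":(bl,range(210,228),215,236,1,.0722),"right":(bl,range(210,228),330,348,-1,.0722),"wood":(rd,range(165,205),188,208,-1,.058)}
for m,(im,vs,lo,hi,sg,z) in cfg.items():
    Q=np.array([onz(c,edge(im[v],lo,hi,sg),v,z)[:2] for v in vs]);x=Q@X;y=Q@Y;f=np.polyfit(x,y,1);print(m,(np.polyval(f,.534)*1e3).round(2),"slope",np.degrees(f[0]).round(2),"res",(np.std(y-np.polyval(f,x))*1e3).round(2))
print("TCP Y",s["eef_pos"][:2]@Y)
E
```

```text
left -98.99 slope -0.65 res 0.04
right -39.92 slope -0.86 res 0.06
wood -116.11 slope 0.16 res 0.05
TCP Y -0.07088758762549892
```

>>> play_rows(targets=[{"delta_pos": [0.01, -0.004, 0.01], "delta_rot": [0, 0, -0.039], "claw": 36}, {"delta_pos": [0.03, -0.012, 0.01], "delta_rot": [0, 0, -0.078], "claw": 36}, {"delta_pos": [0.045, -0.02, 0.01], "delta_rot": [0, 0, -0.117], "claw": 36}, {"delta_pos": [0.0551, -0.0238, 0.01], "delta_rot": [0, 0, -0.156], "claw": 36}, {"delta_pos": [0.0551, -0.0238, 0.01], "delta_rot": [0, 0, -0.195], "claw": 36}, {"delta_pos": [0.0551, -0.0238, 0.01], "delta_rot": [0, 0, -0.234], "claw": 36}, {"delta_pos": [0.0551, -0.0238, 0.01], "delta_rot": [0, 0, -0.273], "claw": 36}, {"delta_pos": [0.0551, -0.0238, 0.01], "delta_rot": [0, 0, -0.312], "claw": 36}, {"delta_pos": [0.0551, -0.0238, 0.01], "delta_rot": [0, 0, -0.351], "claw": 36}, {"delta_pos": [0.0551, -0.0238, 0.01], "delta_rot": [0, 0, -0.39], "claw": 36}, {"delta_pos": [0.0551, -0.0238, 0.01], "delta_rot": [0, 0, -0.429], "claw": 36}, {"delta_pos": [0.0551, -0.0238, 0.01], "delta_rot": [0, 0, -0.468], "claw": 36}, {"delta_pos": [0.0551, -0.0238, 0.01], "delta_rot": [0, 0, -0.507], "claw": 36}, {"delta_pos": [0.0551, -0.0238, 0.01], "delta_rot": [0, 0, -0.546], "claw": 36}, {"delta_pos": [0.0551, -0.0238, 0.01], "delta_rot": [0, 0, -0.585], "claw": 36}, {"delta_pos": [0.0551, -0.0238, 0.01], "delta_rot": [0, 0, -0.624], "claw": 36}, {"delta_pos": [0.0551, -0.0238, 0.01], "delta_rot": [0, 0, -0.663], "claw": 36}, {"delta_pos": [0.0551, -0.0238, 0.01], "delta_rot": [0, 0, -0.702], "claw": 36}, {"delta_pos": [0.0551, -0.0238, 0.01], "delta_rot": [0, 0, -0.741], "claw": 36}, {"delta_pos": [0.0551, -0.0238, 0.01], "delta_rot": [0, 0, -0.78], "claw": 36}])

```text
time: 19.93
eef_pos: [0.611, -0.0064, 0.1917]
tcp_rot: [0.651, 0.278, -0.649, 0.279]
contact_force: [-0.6, 0.4, 0.2]
opening: 0.42
```

```bash
python3 st.py
```

```text
19.9333 open 35.88806515082271 [ 0.611  -0.0064  0.1917] F X,Y,Z -0.553247901858824 0.4608937425734737 0.2243306099897969 M [ 0.0462  0.0018 -0.0467] toolx [ 0.0035  0.0003 -1.    ] yaw -133.62603155106416 q6 0.5843880372303152 Ypos -0.0872708346730659 Xpos 0.6048196641987447
```

>>> play_rows(targets=[{"delta_pos": [0, 0, -0.03], "delta_rot": [0, 0, -0.009], "claw": 36}, {"delta_pos": [0, 0, -0.055], "delta_rot": [0, 0, -0.009], "claw": 36}, {"delta_pos": [0, 0, -0.072], "delta_rot": [0, 0, -0.009], "claw": 36}, {"delta_pos": [0, 0, -0.078], "delta_rot": [0, 0, -0.009], "claw": 36}, {"delta_pos": [0, 0, -0.078], "delta_rot": [0, 0, -0.009], "claw": 36}, {"delta_pos": [0, 0, -0.0775], "delta_rot": [0, 0, -0.009], "claw": 20}, {"delta_pos": [0, 0, -0.077], "delta_rot": [0, 0, -0.009], "claw": 8}, {"delta_pos": [0, 0, -0.077], "delta_rot": [0, 0, -0.009], "claw": 8}, {"delta_pos": [0, 0, -0.0765], "delta_rot": [0, 0, -0.009], "claw": 8}, {"delta_pos": [0, 0, -0.0765], "delta_rot": [0, 0, -0.009], "claw": 8}])

```text
time: 20.77
eef_pos: [0.6119, -0.0062, 0.1165]
tcp_rot: [0.656, 0.268, -0.652, 0.27]
contact_force: [1.2, 1.8, 1.3]
opening: 0.138
```

```bash
python3 st.py
```

```text
20.7667 open 11.77076637229144 [ 0.6119 -0.0062  0.1165] F X,Y,Z 1.3906976379652403 1.6730656852217705 1.2806806811111058 M [ 0.2695 -0.14    0.1517] toolx [ 0.0064  0.     -1.    ] yaw -135.22430487856235 q6 0.6123556874349402 Ypos -0.0872557799146998 Xpos 0.6056975360388906
```

>>> play_rows(targets=[{"delta_pos": [0.0005, 0, 0], "delta_rot": [0, 0, 0.03], "claw": 8}, {"delta_pos": [0.0005, 0, 0], "delta_rot": [0, 0, 0.06], "claw": 8}, {"delta_pos": [0.0005, 0, 0], "delta_rot": [0, 0, 0.09], "claw": 8}, {"delta_pos": [0.0005, 0, 0], "delta_rot": [0, 0, 0.12], "claw": 8}, {"delta_pos": [0.0005, 0, 0], "delta_rot": [0, 0, 0.15], "claw": 8}, {"delta_pos": [0.0005, 0, 0], "delta_rot": [0, 0, 0.18], "claw": 8}, {"delta_pos": [0.0005, 0, 0], "delta_rot": [0, 0, 0.21], "claw": 8}, {"delta_pos": [0.0005, 0, 0], "delta_rot": [0, 0, 0.24], "claw": 8}, {"delta_pos": [0.0005, 0, 0], "delta_rot": [0, 0, 0.24], "claw": 8}])

```text
time: 21.52
eef_pos: [0.6119, -0.0063, 0.1165]
tcp_rot: [0.51, 0.492, -0.506, 0.491]
contact_force: [-0.4, 0.5, -0.1]
opening: 0.132
```

```bash
python3 st.py
```

```text
21.5167 open 11.276165094160028 [ 0.6119 -0.0063  0.1165] F X,Y,Z -0.35955923657426697 0.5901104806703354 -0.13446712803935537 M [0.1779 0.3077 0.1242] toolx [ 0.0033  0.0044 -1.    ] yaw -91.9430752615431 q6 -0.14683982477551208 Ypos -0.08727914505083322 Xpos 0.6057242434247428
```

>>> play_rows(targets=[{"delta_pos": [0, 0, 0], "delta_rot": [0, 0, 0.02], "claw": 8}, {"delta_pos": [0, 0, 0], "delta_rot": [0, 0, 0.04], "claw": 8}, {"delta_pos": [0, 0, 0], "delta_rot": [0, 0, 0.06], "claw": 8}])

```text
time: 21.77
eef_pos: [0.6118, -0.0062, 0.1165]
tcp_rot: [0.462, 0.538, -0.458, 0.536]
contact_force: [-1.0, 0.5, -1.6]
opening: 0.134
```

```bash
python3 st.py
```

```text
21.7667 open 11.45738275178575 [ 0.6118 -0.0062  0.1165] F X,Y,Z -0.9261902336434937 0.6213622779689976 -1.560424374808318 M [ 0.0577  0.0824 -0.1395] toolx [ 0.0022  0.0052 -1.    ] yaw -81.17296047670197 q6 -0.3353802467555833 Ypos -0.08722777699093458 Xpos 0.6056006641861134
```

>>> play_rows(targets=[{"delta_pos": [0, -0.0004, 0], "delta_rot": [0, 0, 0], "claw": 8}, {"delta_pos": [0.0001, -0.0008, 0], "delta_rot": [0, 0, 0], "claw": 8}, {"delta_pos": [0.0001, -0.0011, 0], "delta_rot": [0, 0, 0], "claw": 8}, {"delta_pos": [0.0001, -0.0011, 0], "delta_rot": [0, 0, 0], "claw": 8}])

```text
time: 22.1
eef_pos: [0.6119, -0.0071, 0.1165]
tcp_rot: [0.463, 0.537, -0.458, 0.536]
contact_force: [-0.8, 2.0, -0.9]
opening: 0.133
```

```bash
python3 st.py
```

```text
22.1 open 11.345804503904901 [ 0.6119 -0.0071  0.1165] F X,Y,Z -0.5407247233154324 2.0584096613508276 -0.9427737884266336 M [ 0.3458  0.0303 -0.0809] toolx [ 0.0024  0.0059 -1.    ] yaw -81.3005229986779 q6 -0.3352955775545788 Ypos -0.08809692520721399 Xpos 0.6056156770458823
```

>>> play_rows(targets=[{"delta_pos": [0.0001, -0.0006, 0], "delta_rot": [0, 0, -0.01], "claw": 8}, {"delta_pos": [0.0001, -0.0006, 0], "delta_rot": [0, 0, -0.035], "claw": 8}, {"delta_pos": [0.0001, -0.0006, 0], "delta_rot": [0, 0, -0.06], "claw": 8}, {"delta_pos": [0.0001, -0.0006, 0], "delta_rot": [0, 0, -0.085], "claw": 8}, {"delta_pos": [0.0001, -0.0006, 0], "delta_rot": [0, 0, -0.11], "claw": 8}, {"delta_pos": [0.0001, -0.0006, 0], "delta_rot": [0, 0, -0.135], "claw": 8}, {"delta_pos": [0.0001, -0.0006, 0], "delta_rot": [0, 0, -0.16], "claw": 8}, {"delta_pos": [0.0001, -0.0006, 0], "delta_rot": [0, 0, -0.185], "claw": 8}, {"delta_pos": [0.0001, -0.0006, 0], "delta_rot": [0, 0, -0.21], "claw": 8}])

```text
time: 22.85
eef_pos: [0.6119, -0.0073, 0.1165]
tcp_rot: [0.613, 0.357, -0.608, 0.357]
contact_force: [-0.5, 1.9, -1.5]
opening: 0.135
```

```bash
python3 st.py
```

```text
22.85 open 11.519483317403056 [ 0.6119 -0.0073  0.1165] F X,Y,Z -0.19735587157408857 1.9504227891175538 -1.5015918253163365 M [0.3872 0.0593 0.163 ] toolx [ 0.0052  0.0037 -1.    ] yaw -119.32993302967742 q6 0.32985878810642294 Ypos -0.08827231664297287 Xpos 0.605579578160505
```

>>> play_rows(targets=[{"delta_pos": [0.0, -0.0005, 0], "delta_rot": [0, 0, -0.02], "claw": 8}, {"delta_pos": [0.0, -0.0005, 0], "delta_rot": [0, 0, -0.04], "claw": 8}, {"delta_pos": [0.0, -0.0005, 0], "delta_rot": [0, 0, -0.06], "claw": 8}, {"delta_pos": [0.0, -0.0005, 0], "delta_rot": [0, 0, -0.08], "claw": 8}, {"delta_pos": [0.0, -0.0005, 0], "delta_rot": [0, 0, -0.095], "claw": 8}])

```text
time: 23.27
eef_pos: [0.6119, -0.0071, 0.1165]
tcp_rot: [0.659, 0.262, -0.655, 0.261]
contact_force: [0.2, 1.6, -1.6]
opening: 0.136
```

```bash
python3 st.py
```

```text
23.2667 open 11.621410754017365 [ 0.6119 -0.0071  0.1165] F X,Y,Z 0.41743847523351796 1.5741378898448073 -1.582920587967509 M [0.432  0.0143 0.1896] toolx [ 0.0061  0.0026 -1.    ] yaw -136.5892267193479 q6 0.6321771555679149 Ypos -0.0881542723742827 Xpos 0.6056084852800135
```

>>> play_rows(targets=[{"delta_pos": [0.0, 0, 0], "delta_rot": [0, 0, 0], "claw": 8}, {"delta_pos": [0.0, 0, 0], "delta_rot": [0, 0, 0], "claw": 20}, {"delta_pos": [0.0, 0, 0], "delta_rot": [0, 0, 0], "claw": 30}, {"delta_pos": [0.0, 0, 0], "delta_rot": [0, 0, 0], "claw": 30}, {"delta_pos": [0.0, 0, 0.02], "delta_rot": [0, 0, 0], "claw": 30}, {"delta_pos": [0.0, 0, 0.05], "delta_rot": [0, 0, 0], "claw": 30}, {"delta_pos": [0.0, 0, 0.075], "delta_rot": [0, 0, 0.04], "claw": 30}, {"delta_pos": [-0.02, 0.01, 0.075], "delta_rot": [0, 0, 0.08], "claw": 30}, {"delta_pos": [-0.04, 0.02, 0.075], "delta_rot": [0, 0, 0.12], "claw": 50}, {"delta_pos": [-0.0563, 0.0246, 0.0654], "delta_rot": [0, 0, 0.16], "claw": 50}, {"delta_pos": [-0.0563, 0.0246, 0.0654], "delta_rot": [0, 0, 0.2], "claw": 50}, {"delta_pos": [-0.0563, 0.0246, 0.0654], "delta_rot": [0, 0, 0.24], "claw": 50}, {"delta_pos": [-0.0563, 0.0246, 0.0654], "delta_rot": [0, 0, 0.28], "claw": 50}, {"delta_pos": [-0.0563, 0.0246, 0.0654], "delta_rot": [0, 0, 0.32], "claw": 50}, {"delta_pos": [-0.0563, 0.0246, 0.0654], "delta_rot": [0, 0, 0.36], "claw": 50}, {"delta_pos": [-0.0563, 0.0246, 0.0654], "delta_rot": [0, 0, 0.4], "claw": 50}, {"delta_pos": [-0.0563, 0.0246, 0.0654], "delta_rot": [0, 0, 0.44], "claw": 50}, {"delta_pos": [-0.0563, 0.0246, 0.0654], "delta_rot": [0, 0, 0.48], "claw": 50}, {"delta_pos": [-0.0563, 0.0246, 0.0654], "delta_rot": [0, 0, 0.52], "claw": 50}, {"delta_pos": [-0.0563, 0.0246, 0.0654], "delta_rot": [0, 0, 0.56], "claw": 50}])

```text
time: 24.93
eef_pos: [0.5559, 0.0171, 0.1823]
tcp_rot: [0.22, 0.674, -0.217, 0.671]
contact_force: [0.4, -0.0, -0.2]
opening: 0.584
```

```bash
python3 st.py
```

```text
24.9333 open 49.91308480336774 [0.5559 0.0171 0.1823] F X,Y,Z 0.38418663327198393 -0.09431985218546958 -0.24488050937614253 M [ 0.0211 -0.0111 -0.009 ] toolx [-0.0028  0.005  -1.    ] yaw -35.97583113538333 q6 -1.0986964651817004 Ypos -0.0567138867932588 Xpos 0.5532394930894247
```

>>> play_rows(targets=[{"delta_pos": [-0.0002, 0.0003, -0.0005], "delta_rot": [0, 0, 0.04], "claw": 50}, {"delta_pos": [-0.0002, 0.0003, -0.0005], "delta_rot": [0, 0, 0.08], "claw": 50}, {"delta_pos": [-0.0002, 0.0003, -0.0005], "delta_rot": [0, 0, 0.12], "claw": 50}, {"delta_pos": [-0.0002, 0.0003, -0.0005], "delta_rot": [0, 0, 0.16], "claw": 50}, {"delta_pos": [-0.0002, 0.0003, -0.0005], "delta_rot": [0, 0, 0.2], "claw": 50}, {"delta_pos": [-0.0002, 0.0003, -0.0005], "delta_rot": [0, 0, 0.2415], "claw": 50}, {"delta_pos": [-0.0002, 0.0003, -0.0005], "delta_rot": [0, 0, 0.2415], "claw": 50}, {"delta_pos": [-0.0002, 0.0003, -0.0005], "delta_rot": [0, 0, 0.2415], "claw": 50}, {"delta_pos": [-0.0002, 0.0003, -0.0005], "delta_rot": [0, 0, 0.2415], "claw": 50}])

```text
time: 25.68
eef_pos: [0.5558, 0.0172, 0.182]
tcp_rot: [-0.045, 0.707, 0.046, 0.704]
contact_force: [0.7, 0.2, -0.4]
opening: 0.586
```

```bash
cat > gap.py <<'E'
from h import *
import pickle,sys
X=np.array([.9912,.1325]);Y=np.array([-.1325,.9912])
def edge(p,lo,hi,sgn):
    d=sgn*np.diff(p[lo:hi].astype(float));d=np.clip(d,0,None);k=int(d.argmax());w=d[max(0,k-2):k+3];return lo+max(0,k-2)+(w*np.arange(len(w))).sum()/w.sum()+.5
for n in sys.argv[1:]:
    c,s=pickle.load(open(n+".pkl","rb"));b=cv2.imread(f"pics/{n}.png").astype(float);bl=b[:,:,0]-b[:,:,2];r=[]
    for m,im,vs,lo,hi,sg,z in(("L",bl,range(182,198),195,215,1,.072),("R",bl,range(182,198),272,290,-1,.072),("W",b[:,:,2],range(150,172),196,216,-1,.058)):
        Q=np.array([onz(c,edge(im[v],lo,hi,sg),v,z)[:2] for v in vs]);f=np.polyfit(Q@X,Q@Y,1);r+=[(np.polyval(f,.534)*1e3).round(2),np.degrees(f[0]).round(2)]
    print(n,"L,slope,R,slope,W,slope",r,"L-W",r[0]-r[4],"R-W",r[2]-r[4])
E
python3 st.py; python3 look.py w10 150 120 430 320 2.8|tail -1;python3 gap.py w6 w9 w10
```

```text
25.6833 open 50.02962310183028 [0.5558 0.0172 0.182 ] F X,Y,Z 0.669211288794745 0.0753273906723923 -0.35371081978605895 M [-0.0844  0.015   0.0082] toolx [-0.005   0.0015 -1.    ] yaw 7.347479348169704 q6 -1.8511415235540358 Ypos -0.05655283454116754 Xpos 0.5532083895929318
 [-1.      0.0021 -0.0048]]
w6 L,slope,R,slope,W,slope [np.float64(-115.53), np.float64(-0.94), np.float64(-56.3), np.float64(-1.04), np.float64(-116.24), np.float64(0.06)] L-W 0.7099999999999937 R-W 59.94
w9 L,slope,R,slope,W,slope [np.float64(-115.0), np.float64(-0.67), np.float64(-55.76), np.float64(-0.29), np.float64(-116.25), np.float64(0.08)] L-W 1.25 R-W 60.49
w10 L,slope,R,slope,W,slope [np.float64(-115.59), np.float64(-0.14), np.float64(-56.38), np.float64(-0.31), np.float64(-116.23), np.float64(0.14)] L-W 0.6400000000000006 R-W 59.85
```

```bash
python3 -c "
from plant import ctrl
print(ctrl.sign_off())"
```

```text
the job is handed in; nothing more can be done
None
```

The carriage is on the rail, clamped with its jaw against the workpiece as far as I can measure, and the job is handed in at about 26 s of the allowed 72 s.

- **Fitting:** I slid the carriage on from the open end; side and push forces stayed around 1 N. I ran it along until the jaw met the wood, reading about 3.8 N at contact.
- **First tightening, redone:** I held the knob lightly towards the wood and tightened clockwise to about 0.20 N m. The check picture then showed the carriage about 0.5 mm back from where it had first touched. I loosened the knob by roughly 0.95 rad, pushed the jaw back against the wood with about 2 N, and tightened again with the push held on.
- **Last checks:** The final torque while turning was about 0.19 N m, inside the firm range of 0.14 to 0.29. The final picture puts the jaw edge 0.64 mm from the wood edge as the camera measures it. It read 0.71 mm when the jaw first touched and 1.25 mm after the first tightening. So the jaw is touching to within about 0.1 to 0.2 mm, but no picture shows the contact itself.
- **Noise:** Single torque readings scattered by about 0.03 N m. One, taken at rest after loosening, even had the wrong sign.
- **Surroundings:** The gripper was about 80 mm clear when I handed in, and I saw no sign that anything else had moved. I did not compare the other objects' positions before and after.

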